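# Stack a drying frame over a waxed pattern weight

## Task

The brown leather-covered pattern weight near the front edge has just been waxed and has to dry: set it down gently, upright, in the middle of the deck of the lower drying frame. Then lift the upper frame by its wooden bar and lower it gently over the weight, without touching it, until all four corner posts are fully home in the corner cups of the lower frame; let go, and leave the other things on the table where they are.

Things in the scene. Friction and masses are not known exactly. Their poses are not given: they have to be found in the camera images.
- lower_deck (a point): Middle of the top of the lower drying frame's deck (five pale wooden slats, level with the grey steel rim), 30 mm above the table. z up, x along the longer side. The frame is heavy and does not move. Free deck between the corner cups: about 125 mm along x, 100 mm along y.
- lower_frame: The lower frame; origin on the table 30 mm below lower_deck, same axes. Four square steel cups, open on top, are centred at x = +-75, y = +-62 mm: clear width 19 mm, outside 24, floor level with the deck (z = 30 mm), straight walls 22 mm up, then a 45 degree flared mouth widening 5 mm on each side up to z = 57 mm (about 36 mm wide outside).
- upper_grip (a point): Where to hold the loose upper frame: middle of its pale wooden lifting bar, 84 mm above the frame's feet. Bar 16 mm wide, 24 high (14 mm below to 10 above this point), running the frame's length along x; y across it, z up. The frame balances here. Open space 54 mm wide on either side of the bar, from x = -40 to 40 mm (wooden cross slats beyond).
- upper_frame: The upper drying frame, 0.45 kg, standing on four square 16 mm steel posts centred at x = +-75, y = +-62 mm, whose feet step down to 10 mm wide in the last 9 mm. Origin midway between the feet, level with their undersides; x along its longer side. Rim top at z = 88 mm; on the posts are cups as on the lower frame, up to z = 115 mm. Same after half a turn.
- upper_foot (a point): Origin of the upper frame: midway between the undersides of its four posts, 84 mm straight below upper_grip, same axes. It coincides with lower_deck when the posts stand fully home on the cup floors.
- weight_center (a point): Centre of the leather-covered pattern weight near the front edge (not the one far left at the back): a brown block 60x60 mm, 50 mm high (54 with the small white button on top), 0.6 kg. This point is 27 mm above its underside; z up, x and y square to its sides. It can be held across either pair of sides.
- pattern_weight: The same pattern weight; origin at the centre of its underside.
- dye_bottle: brown dye bottle with black cap, 38 mm across, 95 mm tall, standing; origin at the centre of its underside. A bystander: leave it where it is.
- yellow_bottle: yellow finish bottle with yellow cap, 52 mm across, 170 mm tall, standing; origin at the centre of its underside. A bystander: leave it where it is.
- beeswax: yellow-brown round cake of beeswax, 48 mm across, 16 mm high; origin at the centre of its underside. A bystander: leave it where it is.
- bone_folder: cream bone folder, a smooth flat stick 141 mm long (along its y), 17 wide, 13 high, lying on the table; origin under its middle. A bystander: leave it where it is.

How it is judged:
By the outcome, as a careful person would: the job done as asked, in the order asked, and still so for the second after the job is handed in, with the robot touching nothing.
It also fails if it takes over 58 s, if anything falls off the work surface, if the arm or the gripper's body presses on something with over 40 N, if the wrist force passes 120 N, or if a joint passes its speed limit or range.

## Robot

A 6-joint arm with a two-finger parallel gripper is mounted at the origin on a cart in front of the work surface, level with it; the furniture and walls round the work are solid. World frame = base frame: x ahead of the robot, y to its left, z up, the work surface at z = 0. Lengths are in m, angles in rad, forces in N, time in s.
With the tool pointing down it reaches from about 0.35 to 0.975 m from the base axis. Payload 4.9 kg.
Tool frame: the origin (TCP) lies at the very end of the fingers, on their centre line; the grasp point (between the pads) lies 19 mm behind it (manip.hold_point_z is the distance from the TCP to the grasp point, in m); z points along the fingers, y is the direction in which the jaws open and shut (so a half turn about z gives the same grasp; the last joint's range is limited). The gripper opens to 85 mm and grips with 20 to 120 N. Pads are 22 mm wide; open, the fingers measure 114 mm over their backs; the gripper's body (76 mm by 85 mm) begins 54 mm behind the grasp point. The pads swing forward as they close: fully open they stand 13 mm farther back than shut.
Start: joints at [-1.377, 0.053, 1.613, -0, 1.476, -0.119], TCP at [0.192, -0.595, 0.231] pointing down, gripper open.
Joint ranges: [-3.01, 3.01], [-1.01, 2.22], [0.06, 2.58], [-1.02, 4.17], [0.09, 2.62], [-3.14, 3.14]. Speed limits (rad/s): [2.57, 2.57, 3.14, 3.14, 3.14, 3.14].

## Interface

Orientations are given as a unit quaternion [w, x, y, z].
In Python, from plant import monitor, grab_frame, camera_params, ticket, manip gives the robot as it stands.
- The arm moves only by the tool play_rows, never from a script. Its argument "commands" is a list of rows, each an object of numbers: "dx", "dy", "dz": the shift along the tool's x, y, z in cm; "rx", "ry", "rz": the turn, a rotation vector about the tool's x, y, z in rad; "claw": the closure, from 0 (fully open) to 1 (shut). In form: [{"dx": .., "dy": .., "dz": .., "rx": .., "ry": .., "rz": .., "claw": ..}, ...]. A call has 1 to 5 rows; each row is the pose to reach, as a shift and turn from the pose measured when the call began, along the tool's axes at that moment; what a row does not reach only later rows make up. A row lasts 1/10 s, in which the tool goes at most 50 mm and 8.59 degrees, less where a joint would pass 70% of its speed; a pose out of reach is approached as far as the arm can. A call with a gripper value outside its range is refused whole. The fingers move at their own pace and stop on an object; the grip force is fixed at half the most. Time passes only in rows, so rows that repeat a pose let the fingers close. It gives the time, the measured TCP pose, the force and the opening at its end, in the units of the state.
- monitor.state(): the state, without advancing time (a new reading comes with each control period).
- grab_frame(name): name is "scene" or "top"; returns the picture (420x560x3 uint8, blue, green, red); there is no depth.
- camera_params(name): a dict with "fx", "fy", "cx", "cy" (pixels), "k1" (the pictures are not rectified: a ray, as slopes to the right and down, at radius r is drawn at 1 + k1 r^2 times it, then the intrinsics apply), "rvec" (rotation vector, rad) and "tvec" (3), from world to camera coordinates, as OpenCV has them. Camera axes: x right, y down, z forward; pixel columns grow to the right and rows downward; lengths in m; the calibration is good to about 2 mm. A picture is of the moment at which its call begins. camera_params takes no time and is no camera call.
- ticket.job_done(): hands the job in, once; it reports no verdict.
The state is a dict: "time": time; "joint_pos": joint angles; "joint_vel": joint speeds; "joint_efforts": joint torques, N m; "tool_pos": TCP position; "tool_rot": TCP orientation; "contact_force": force on the tool from outside, world axes, zero at the start; "ft_torque": the same for the moment, N m; "gripper_width": opening from 0.0 (shut) to 1.0 (fully open).
Only numpy, scipy, OpenCV 4.12 (cv2) and the standard library are available. Lean on these libraries where they do the work, as an engineer would, in place of code of your own. Each camera call takes 0.05 s, during which the arm holds its last target.

## Working session

There is one attempt and no reset: what is moved stays moved. The work goes in short steps, Python scripts to look and compute and a tool call to move; the robot and the scene stay as the last step left them, time stands still between calls to the robot, and variables do not carry over. Pictures are saved under pics/ and viewed, and the job is handed in when it is done.

Besides the shell and the picture viewer there is one more tool, called after "Request:" as a command line: name --argument value ..., lists and objects as JSON in quotes. play_rows: Moves the arm, as the interface text tells. Its arguments: {"type":"object","properties":{"commands":{"type":"array"}},"required":["commands"]}

```bash
mkdir -p pics; python3 - <<'E'
from plant import monitor, grab_frame, camera_params, ticket, manip
import cv2
print(monitor.state()); print(manip.hold_point_z)
for n in("scene","top"):
    print(camera_params(n)); cv2.imwrite(f"pics/{n}0.png",grab_frame(n))
E
```

```text
{'time': 0.0, 'joint_pos': array([-1.37703232e+00,  5.33703486e-02,  1.61430950e+00, -2.29614721e-07,
        1.47597641e+00, -1.19018027e-01]), 'joint_vel': array([-0.00035151, -0.00125638,  0.00037795,  0.00052888,  0.00110431,
        0.00038454]), 'joint_efforts': array([ 2.22028866e-03, -3.93675828e+01, -3.70179212e+01,  9.23398829e-05,
        7.01969329e-03,  5.51327048e-06]), 'tool_pos': array([ 0.19218554, -0.59406312,  0.23004539]), 'tool_rot': array([-1.03107990e-03,  9.87795302e-01,  1.55754221e-01, -3.86668522e-05]), 'contact_force': array([-0.23755072, -0.50694873,  0.24831894]), 'ft_torque': array([-0.01951495,  0.02146444,  0.02627802]), 'gripper_width': 0.9986702756065041}
0.0187
{'fx': 469.29051797161856, 'fy': 469.29051797161856, 'cx': 287.24350387176725, 'cy': 208.7940010983561, 'k1': -0.14068193306499055, 'rvec': array([ 1.17048845, -2.27142654,  1.0005895 ]), 'tvec': array([0.5918477 , 0.22768956, 0.81935831])}
{'fx': 515.7653755771179, 'fy': 515.7653755771179, 'cx': 283.17224423859955, 'cy': 204.65803321728689, 'k1': -0.014346057663206093, 'rvec': array([ 2.14348941, -2.12265695,  0.23403053]), 'tvec': array([0.2967395 , 0.58696963, 0.8712589 ])}
```

View pics/scene0.png

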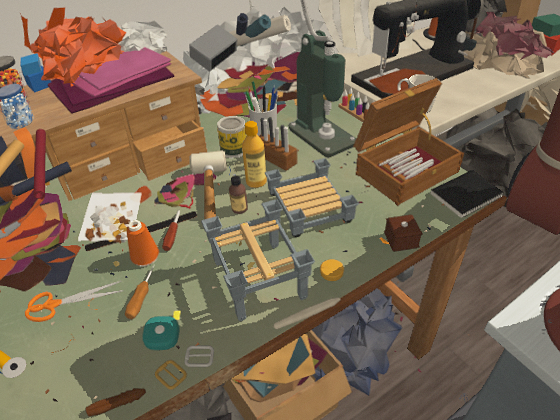

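View pics/top0.png

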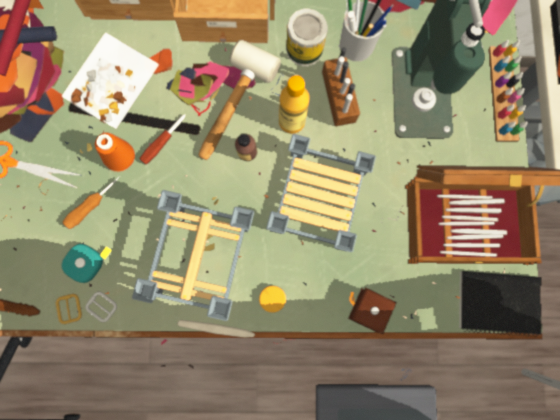

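The scene view shows the lower frame at about (312,197), the upper frame at about (258,255) and the weight at (403,232). In the top view they are at (320,195), (197,255) and (373,310).

```bash
cat > h.py <<'E'
import numpy as np, cv2
from plant import monitor, grab_frame, camera_params
def cam(n):
    c=camera_params(n); R=cv2.Rodrigues(c['rvec'])[0]; return c,R,c['tvec']
def proj(n,P):
    c,R,t=cam(n); p=np.atleast_2d(P)@R.T+t; s=p[:,:2]/p[:,2:]; r2=(s**2).sum(1,keepdims=True)
    return s*(1+c['k1']*r2)*[c['fx'],c['fy']]+[c['cx'],c['cy']]
def ray(n,uv):
    c,R,t=cam(n); d=(np.atleast_2d(uv).astype(float)-[c['cx'],c['cy']])/[c['fx'],c['fy']]
    s=d.copy()
    for _ in range(30): s=d/(1+c['k1']*(s**2).sum(1,keepdims=True))
    D=np.c_[s,np.ones(len(s))]@R; return -R.T@t, D
def onz(n,uv,z):
    o,D=ray(n,uv); k=(z-o[2])/D[:,2]; return o+k[:,None]*D
def tri(us,ut):
    o1,d1=ray("scene",us);o2,d2=ray("top",ut);out=[]
    for a,b in zip(d1,d2):
        k=np.linalg.lstsq(np.c_[a,-b],o2-o1,rcond=None)[0]; p=o1+k[0]*a;q=o2+k[1]*b
        out.append(np.r_[(p+q)/2,np.linalg.norm(p-q)])
    return np.array(out)
def crop(src,x,y,w,h,s,out):
    im=cv2.imread(src)[y:y+h,x:x+w]; im=cv2.resize(im,None,fx=s,fy=s,interpolation=cv2.INTER_CUBIC)
    for i in range(0,w,10): cv2.putText(im,str(x+i),(i*s,8),0,.3,(255,255,255),1); cv2.line(im,(i*s,10),(i*s,14),(255,255,255),1)
    for i in range(0,h,10): cv2.putText(im,str(y+i),(0,i*s+3),0,.3,(255,255,255),1)
    cv2.imwrite(out,im)
E
python3 - <<'E'
from h import *
crop("pics/top0.png",130,185,130,140,4,"pics/t_up.png")
crop("pics/top0.png",260,130,130,125,4,"pics/t_lo.png")
crop("pics/top0.png",340,280,70,60,8,"pics/t_w.png")
crop("pics/scene0.png",370,200,70,60,8,"pics/s_w.png")
crop("pics/scene0.png",195,150,170,145,4,"pics/s_fr.png")
for n in("scene","top"):print(n,ray(n,[[280,210]])[0])
E
```

```text
scene [-0.0462613   0.73529481  0.72847492]
top [0.40830403 0.32670276 0.95824468]
```

View pics/t_up.png

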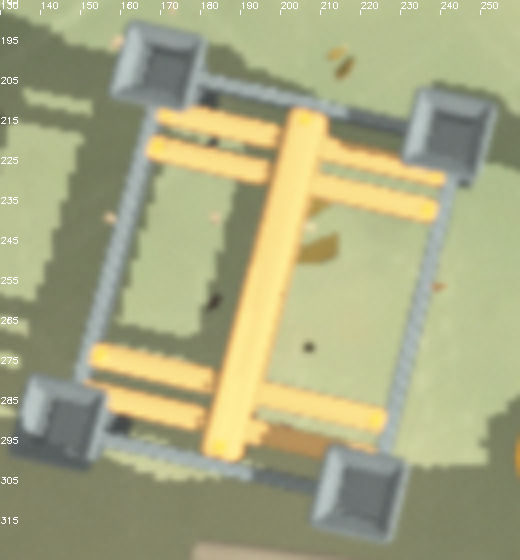

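View pics/t_lo.png

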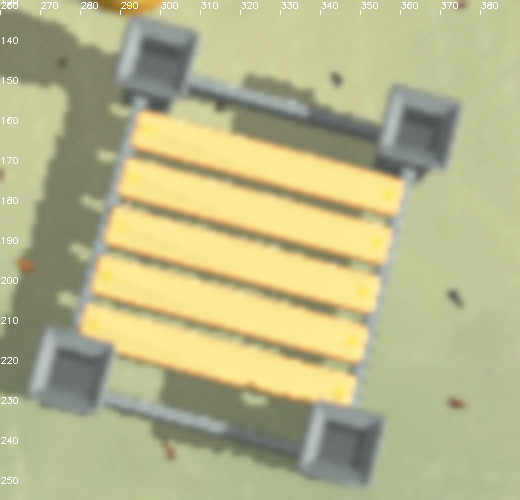

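View pics/t_w.png

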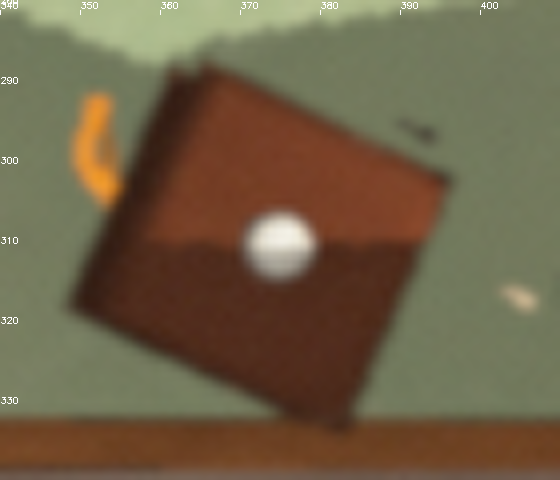

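View pics/s_w.png

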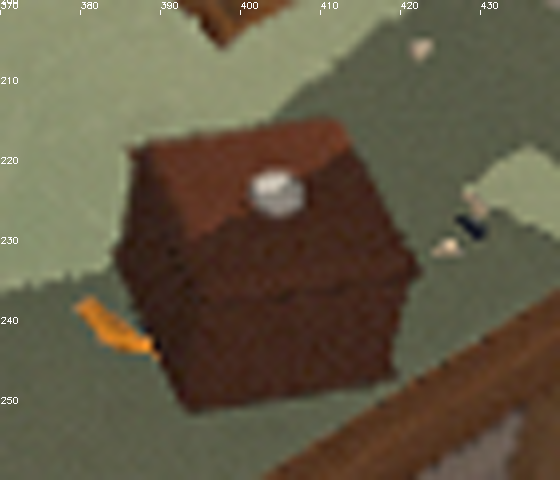

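View pics/s_fr.png

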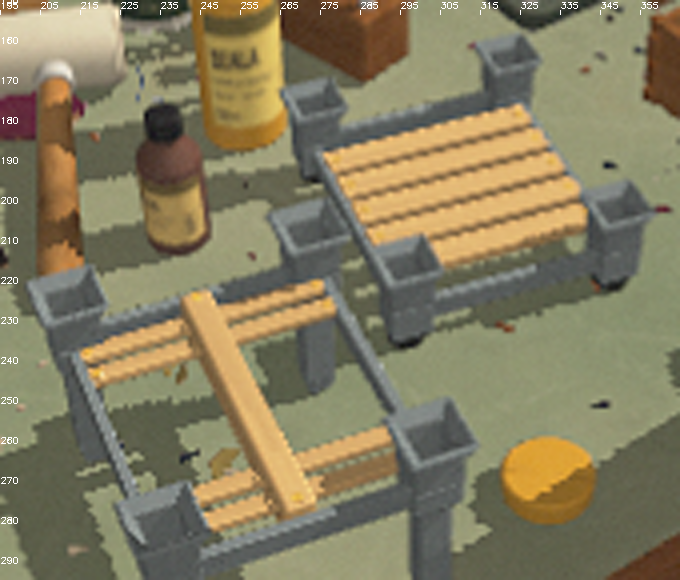

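```bash
python3 - <<'E'
from h import *
def C(l,ox,oy): return np.array(l,float)/4+[ox,oy]-0.375
up=[[(131,21),(207,34),(189,108),(111,93)],[(419,87),(496,101),(482,180),(403,164)],[(30,375),(108,388),(92,465),(12,449)],[(324,446),(408,461),(389,542),(311,524)]]
lo=[[(130,18),(200,34),(187,101),(117,87)],[(395,86),(461,102),(446,172),(378,158)],[(45,327),(117,345),(101,414),(29,398)],[(315,402),(384,419),(370,487),(300,471)]]
for nm,l,o,z in(("up",up,(130,185),.115),("lo",lo,(260,130),.057)):
    c=np.array([onz("top",C(q,*o),z).mean(0) for q in l]); print(nm,c.round(4).tolist())
    # order TL,TR,BL,BR
    print("sides",[np.linalg.norm(c[a]-c[b]).round(4) for a,b in((0,1),(2,3),(0,2),(1,3))])
    m=c.mean(0)
    lx=(c[0]-c[2]+c[1]-c[3]); s=(c[1]-c[0]+c[3]-c[2])
    print("ctr",m.round(4),"dirTL-BL",np.degrees(np.arctan2(lx[1],lx[0])).round(2),"dirL-R",np.degrees(np.arctan2(s[1],s[0])).round(2))
# weight: top face corners in top
w=np.array([(208,62),(452,182),(345,430),(72,305)],float)
def W(l,ox,oy): return np.array(l,float)/8+[ox,oy]-.44
# top face corners: visible top face
tt=W([(208,62),(452,182),(348,428)],340,280); print(onz("top",tt,.05).round(4))
b=W([(280,246)],340,280); bs=W([(277,193)],370,200)
print("button",onz("top",b,.0535).round(4),onz("scene",bs,.0535).round(4),tri(bs,b).round(4))
# scene top face corners: z=.05
ts=W([(132,150),(348,120),(418,270),(192,298)],370,200);p=onz("scene",ts,.05);print(p.round(4),p.mean(0))
for n in("scene","top"):
    c,R,t=cam(n);print(n,R.round(2).tolist())
E
```

```text
up [[0.5764, 0.4928, 0.115], [0.5488, 0.3719, 0.115], [0.4305, 0.5254, 0.115], [0.4024, 0.4054, 0.115]]
sides [np.float64(0.1241), np.float64(0.1232), np.float64(0.1494), np.float64(0.1502)]
ctr [0.4895 0.4489 0.115 ] dirTL-BL -12.74 dirL-R -103.03
lo [[0.695, 0.274, 0.057], [0.664, 0.1549, 0.057], [0.5511, 0.3117, 0.057], [0.5196, 0.1927, 0.057]]
sides [np.float64(0.1231), np.float64(0.1231), np.float64(0.1488), np.float64(0.1493)]
ctr [0.6074 0.2334 0.057 ] dirTL-BL -14.67 dirL-R -104.72
[[0.439  0.1572 0.05  ]
 [0.4135 0.1043 0.05  ]
 [0.3612 0.1286 0.05  ]]
button [[0.3996 0.1431 0.0535]] [[0.3982 0.145  0.0535]] [[3.997e-01 1.427e-01 5.100e-02 3.000e-04]]
[[0.4352 0.1612 0.05  ]
 [0.4092 0.106  0.05  ]
 [0.3583 0.1331 0.05  ]
 [0.3859 0.1874 0.05  ]] [0.39715449 0.14693434 0.05      ]
scene [[-0.57, -0.82, -0.02], [-0.54, 0.39, -0.75], [0.62, -0.42, -0.67]]
top [[0.01, -1.0, 0.03], [-0.98, -0.01, -0.19], [0.19, -0.03, -0.98]]
```

```bash
cat >> h.py <<'E'
from scipy.spatial.transform import Rotation as Ro
def yawnow():
    s=monitor.state(); q=s['tool_rot']; R=Ro.from_quat(np.r_[q[1:],q[0]]).as_matrix()
    return s,R
def plan(x,y,z,psi):
    s,R=yawnow(); p=np.radians(psi); c,sn=np.cos(p),np.sin(p)
    T=np.array([[c,sn,0],[sn,-c,0],[0,0,-1]])
    d=R.T@(np.array([x,y,z])-s['tool_pos'])*100; r=Ro.from_matrix(R.T@T).as_rotvec()
    print("t",round(s['time'],2),"tcp",s['tool_pos'].round(4),"psi",np.degrees(np.arctan2(R[1,0],R[0,0])).round(2),"q",s['joint_pos'].round(2),"F",s['contact_force'].round(1),"w",round(s['gripper_width'],3))
    print("dxyz cm",d.round(2),"rot",r.round(4))
E
cat > p.sh <<'E'
python3 -c "from h import *; plan($1,$2,$3,$4)"
E
bash p.sh .42 -.15 .27 64.5
```

```text
t 0.1 tcp [ 0.1922 -0.5941  0.2302] psi 17.92 q [-1.38  0.05  1.61  0.    1.48 -0.12] F [-0.3  0.1  0.1] w 1.001
dxyz cm [ 35.34 -35.25  -3.91] rot [-0.0017 -0.001  -0.8129]
```

Request:
play_rows --commands '[{"dx": 35.3,"dy": -35.2,"dz": -3.9,"rx": 0,"ry": 0,"rz": -0.81,"claw": 0},{"dx": 35.3,"dy": -35.2,"dz": -3.9,"rx": 0,"ry": 0,"rz": -0.81,"claw": 0},{"dx": 35.3,"dy": -35.2,"dz": -3.9,"rx": 0,"ry": 0,"rz": -0.81,"claw": 0},{"dx": 35.3,"dy": -35.2,"dz": -3.9,"rx": 0,"ry": 0,"rz": -0.81,"claw": 0},{"dx": 35.3,"dy": -35.2,"dz": -3.9,"rx": 0,"ry": 0,"rz": -0.81,"claw": 0}]'

```text
time: 0.6
tool_pos: [0.3063, -0.3708, 0.2501]
tool_rot: [-0.001, 0.861, 0.509, 0.0]
contact_force: [0.6, -0.1, -0.8]
gripper_width: 1.0
```

```bash
bash p.sh .42 -.15 .27 64.5
```

```text
t 0.6 tcp [ 0.3063 -0.3708  0.2501] psi 61.21 q [-1.04 -0.31  1.91  0.    1.54 -0.53] F [ 0.6 -0.1 -0.8] w 1.0
dxyz cm [24.83 -0.67 -1.94] rot [-0.0015 -0.002  -0.0574]
```

Request:
play_rows --commands '[{"dx": 24.8,"dy": -0.7,"dz": -1.9,"rx": 0,"ry": 0,"rz": -0.057,"claw": 0},{"dx": 24.8,"dy": -0.7,"dz": -1.9,"rx": 0,"ry": 0,"rz": -0.057,"claw": 0},{"dx": 24.8,"dy": -0.7,"dz": -1.9,"rx": 0,"ry": 0,"rz": -0.057,"claw": 0},{"dx": 24.8,"dy": -0.7,"dz": -1.9,"rx": 0,"ry": 0,"rz": -0.057,"claw": 0},{"dx": 24.8,"dy": -0.7,"dz": -1.9,"rx": 0,"ry": 0,"rz": -0.057,"claw": 0}]'

```text
time: 1.1
tool_pos: [0.4195, -0.1487, 0.2694]
tool_rot: [-0.001, 0.846, 0.533, 0.001]
contact_force: [0.9, -0.3, 0.1]
gripper_width: 1.002
```

```bash
bash p.sh .399 .1445 .15 64.5
```

```text
t 1.1 tcp [ 0.4195 -0.1487  0.2694] psi 64.46 q [-0.51 -0.42  1.96  0.    1.6  -0.06] F [ 0.9 -0.3  0.1] w 1.002
dxyz cm [ 25.55 -14.48  12.01] rot [-0.0012 -0.002  -0.0008]
```

Request:
play_rows --commands '[{"dx": 25.5,"dy": -14.5,"dz": 12,"rx": 0,"ry": 0,"rz": 0,"claw": 0},{"dx": 25.5,"dy": -14.5,"dz": 12,"rx": 0,"ry": 0,"rz": 0,"claw": 0},{"dx": 25.5,"dy": -14.5,"dz": 12,"rx": 0,"ry": 0,"rz": 0,"claw": 0},{"dx": 25.5,"dy": -14.5,"dz": 12,"rx": 0,"ry": 0,"rz": 0,"claw": 0},{"dx": 25.5,"dy": -14.5,"dz": 12,"rx": 0,"ry": 0,"rz": 0,"claw": 0}]'

```text
time: 1.6
tool_pos: [0.4024, 0.0822, 0.175]
tool_rot: [-0.001, 0.846, 0.533, 0.001]
contact_force: [1.6, 0.5, -0.1]
gripper_width: 1.001
```

```bash
bash p.sh .399 .1445 .11 64.5
```

```text
t 1.6 tcp [0.4024 0.0822 0.175 ] psi 64.44 q [ 0.02 -0.47  2.15  0.    1.46  0.46] F [ 1.6  0.5 -0.1] w 1.001
dxyz cm [ 5.46 -2.98  6.51] rot [-0.0007 -0.0023 -0.001 ]
```

Request:
play_rows --commands '[{"dx": 5.5,"dy": -3,"dz": 6.5,"rx": 0,"ry": 0,"rz": 0,"claw": 0},{"dx": 5.5,"dy": -3,"dz": 6.5,"rx": 0,"ry": 0,"rz": 0,"claw": 0},{"dx": 5.5,"dy": -3,"dz": 6.5,"rx": 0,"ry": 0,"rz": 0,"claw": 0}]'

```text
time: 1.9
tool_pos: [0.3945, 0.1469, 0.1047]
tool_rot: [-0.003, 0.845, 0.535, -0.004]
contact_force: [0.7, -0.5, -0.5]
gripper_width: 0.996
```

```bash
python3 - <<'E'
from h import *
for n in("scene","top"): cv2.imwrite(f"pics/{n}1.png",grab_frame(n))
crop("pics/top1.png",310,250,110,90,5,"pics/t1.png")
crop("pics/scene1.png",340,150,110,110,5,"pics/s1.png")
plan(.399,.1445,.05,64.5)
E
```

```text
t 2.0 tcp [0.3982 0.1451 0.1092] psi 64.54 q [ 0.17 -0.35  2.18  0.    1.31  0.62] F [-0.5 -1.2 -0.3] w 1.002
dxyz cm [-0.02  0.12  5.92] rot [-0.0023 -0.0005  0.0008]
```

View pics/t1.png

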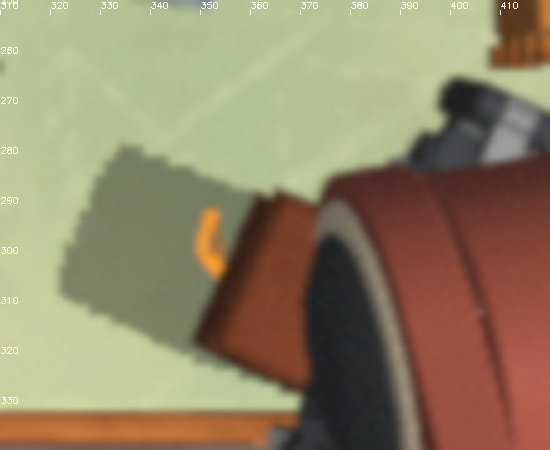

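View pics/s1.png

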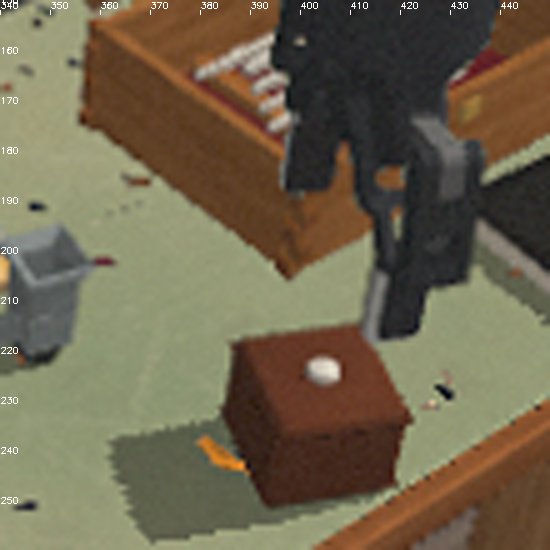

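```bash
python3 - <<'E'
from h import *
a=np.radians(-25.5);d=np.array([np.cos(a),np.sin(a),0])
t=np.array([.3982,.1451,.1092])
n=np.array([-d[1],d[0],0])
for zz in (0,.013):
  for s in(.0425,-.0425):
    for e in (.011,-.011): print(zz,s,e,proj("scene",t+s*d+e*n+[0,0,zz]).round(1))
E
```

```text
0 0.0425 0.011 [[395.9 191. ]]
0 0.0425 -0.011 [[405.9 189.7]]
0 -0.0425 0.011 [[410.4 218.5]]
0 -0.0425 -0.011 [[421. 217.]]
0.013 0.0425 0.011 [[396.8 186.1]]
0.013 0.0425 -0.011 [[406.9 184.8]]
0.013 -0.0425 0.011 [[411.5 213.5]]
0.013 -0.0425 -0.011 [[422.2 212.1]]
```

Request:
play_rows --commands '[{"dx": 0,"dy": 0.1,"dz": 4,"rx": 0,"ry": 0,"rz": 0,"claw": 0},{"dx": 0,"dy": 0.1,"dz": 7,"rx": 0,"ry": 0,"rz": 0,"claw": 0},{"dx": 0,"dy": 0.1,"dz": 9,"rx": 0,"ry": 0,"rz": 0,"claw": 0},{"dx": 0,"dy": 0.1,"dz": 9.9,"rx": 0,"ry": 0,"rz": 0,"claw": 0},{"dx": 0,"dy": 0.1,"dz": 9.9,"rx": 0,"ry": 0,"rz": 0,"claw": 0}]'

```text
time: 2.5
tool_pos: [0.3993, 0.144, 0.0104]
tool_rot: [-0.001, 0.846, 0.533, -0.001]
contact_force: [-0.1, 0.1, 0.3]
gripper_width: 1.002
```

```bash
bash p.sh .399 .1445 .009 64.5
```

```text
t 2.5 tcp [0.3993 0.144  0.0104] psi 64.46 q [ 0.17 -0.18  2.24  0.    1.09  0.61] F [-0.1  0.1  0.3] w 1.002
dxyz cm [ 0.03 -0.04  0.14] rot [-0.0025 -0.0002 -0.0008]
```

Request:
play_rows --commands '[{"dx": 0,"dy": 0,"dz": 0.1,"rx": 0,"ry": 0,"rz": 0,"claw": 0.2},{"dx": 0,"dy": 0,"dz": 0.1,"rx": 0,"ry": 0,"rz": 0,"claw": 0.27},{"dx": 0,"dy": 0,"dz": 0.1,"rx": 0,"ry": 0,"rz": 0,"claw": 0.4},{"dx": 0,"dy": 0,"dz": 0.1,"rx": 0,"ry": 0,"rz": 0,"claw": 1},{"dx": 0,"dy": 0,"dz": 0.1,"rx": 0,"ry": 0,"rz": 0,"claw": 1}]'

```text
time: 3.0
tool_pos: [0.401, 0.1442, 0.0113]
tool_rot: [-0.0, 0.846, 0.533, 0.001]
contact_force: [0.7, -1.7, 6.5]
gripper_width: 0.692
```

```bash
bash p.sh .399 .1445 .16 64.5
```

```text
t 3.0 tcp [0.401  0.1442 0.0113] psi 64.45 q [ 0.17 -0.18  2.23  0.    1.09  0.61] F [ 0.7 -1.7  6.5] w 0.692
dxyz cm [ -0.03  -0.19 -14.87] rot [ 0.0004 -0.0018 -0.0009]
```

Request:
play_rows --commands '[{"dx": 0,"dy": 0,"dz": 0,"rx": 0,"ry": 0,"rz": 0,"claw": 1},{"dx": 0,"dy": 0,"dz": -1,"rx": 0,"ry": 0,"rz": 0,"claw": 1},{"dx": 0,"dy": 0,"dz": -3,"rx": 0,"ry": 0,"rz": 0,"claw": 1},{"dx": 0,"dy": 0,"dz": -6,"rx": 0,"ry": 0,"rz": 0,"claw": 1},{"dx": 0,"dy": 0,"dz": -10,"rx": 0,"ry": 0,"rz": 0,"claw": 1}]'

```text
time: 3.5
tool_pos: [0.3981, 0.1436, 0.1098]
tool_rot: [-0.002, 0.846, 0.533, -0.002]
contact_force: [1.0, -0.4, -4.1]
gripper_width: 0.691
```

```bash
bash p.sh .607 .2335 .16 75.3;  python3 - <<'E'
from h import *
cv2.imwrite("pics/scene2.png",grab_frame("scene"))
crop("pics/scene2.png",340,100,130,140,4,"pics/s2.png")
E
```

```text
t 3.5 tcp [0.3981 0.1436 0.1098] psi 64.46 q [ 0.17 -0.35  2.18  0.    1.32  0.61] F [ 1.  -0.4 -4.1] w 0.691
dxyz cm [17.11 14.94 -5.12] rot [-0.005   0.0013 -0.1893]
```

View pics/s2.png

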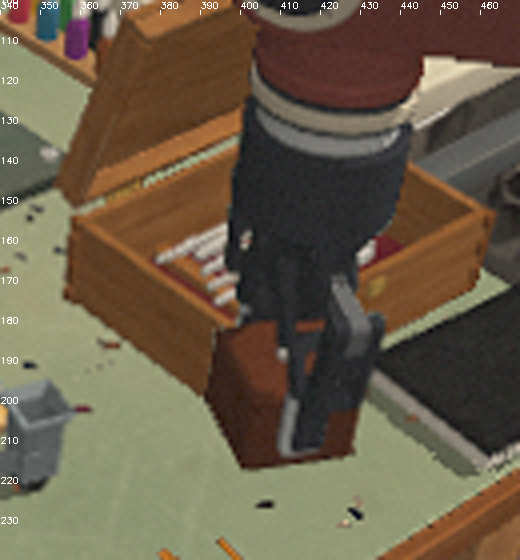

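Request:
play_rows --commands '[{"dx": 1.7,"dy": 1.5,"dz": -4,"rx": 0,"ry": 0,"rz": 0,"claw": 1},{"dx": 5,"dy": 4.3,"dz": -5.1,"rx": 0,"ry": 0,"rz": -0.06,"claw": 1},{"dx": 8.5,"dy": 7.5,"dz": -5.1,"rx": 0,"ry": 0,"rz": -0.12,"claw": 1},{"dx": 12,"dy": 10.5,"dz": -5.1,"rx": 0,"ry": 0,"rz": -0.19,"claw": 1},{"dx": 15,"dy": 13,"dz": -5.1,"rx": 0,"ry": 0,"rz": -0.19,"claw": 1}]'

```text
time: 4.05
tool_pos: [0.5863, 0.2246, 0.1709]
tool_rot: [0.001, 0.791, 0.612, 0.004]
contact_force: [0.4, 0.1, -4.1]
gripper_width: 0.692
```

```bash
bash p.sh .607 .2335 .12 75.3
```

```text
t 4.05 tcp [0.5863 0.2246 0.1709] psi 75.44 q [0.25 0.1  1.67 0.   1.37 0.5 ] F [ 0.4  0.1 -4.1] w 0.692
dxyz cm [1.36 1.74 5.11] rot [ 0.0071 -0.0046  0.0023]
```

Request:
play_rows --commands '[{"dx": 0.9,"dy": 1.1,"dz": 2,"rx": 0.007,"ry": -0.005,"rz": 0,"claw": 1},{"dx": 1.36,"dy": 1.74,"dz": 4,"rx": 0.007,"ry": -0.005,"rz": 0.002,"claw": 1},{"dx": 1.36,"dy": 1.74,"dz": 5.1,"rx": 0.007,"ry": -0.005,"rz": 0.002,"claw": 1},{"dx": 1.36,"dy": 1.74,"dz": 5.1,"rx": 0.007,"ry": -0.005,"rz": 0.002,"claw": 1}]'

```text
time: 4.45
tool_pos: [0.6044, 0.2329, 0.1165]
tool_rot: [-0.001, 0.792, 0.611, -0.003]
contact_force: [0.2, -0.3, -5.0]
gripper_width: 0.698
```

```bash
bash p.sh .607 .2335 .06 75.3;  python3 - <<'E'
from h import *
for n in("scene","top"): cv2.imwrite(f"pics/{n}3.png",grab_frame(n))
crop("pics/scene3.png",240,80,130,145,4,"pics/s3.png")
crop("pics/top3.png",260,130,130,125,4,"pics/t3.png")
E
```

```text
t 4.45 tcp [0.6044 0.2329 0.1165] psi 75.33 q [ 0.25  0.2   1.65 -0.    1.3   0.51] F [ 0.2 -0.3 -5. ] w 0.698
dxyz cm [0.15 0.27 5.64] rot [-0.006   0.0039  0.0005]
```

View pics/s3.png

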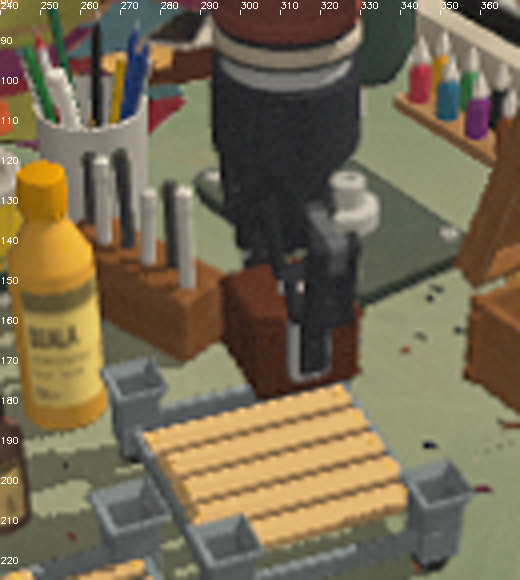

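View pics/t3.png

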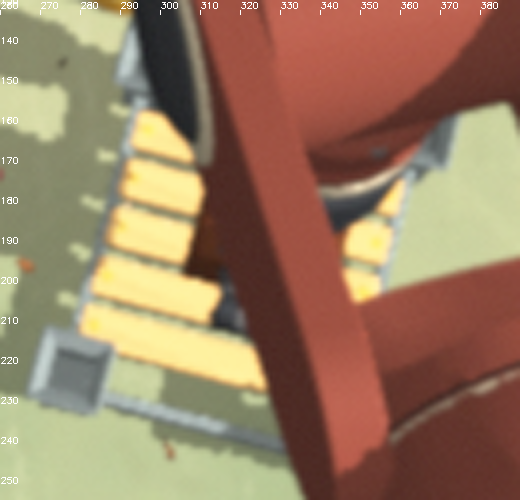

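```bash
python3 - <<'E'
from h import *
a=np.radians(-14.7);u=np.array([np.cos(a),np.sin(a),0]);v=np.array([-u[1],u[0],0]);c=np.array([.6044,.2329,.1055])
for p in((-1,1),(-1,-1),(1,1)): print(proj("scene",c+.03*p[0]*u+.03*p[1]*v).round(1))
print(onz("scene",[[305.5,179],[329,173.6]],.1055))
E
```

```text
[[303.7 181.6]]
[[329.4 175.2]]
[[293.6 166. ]]
[[0.58787832 0.26103989 0.1055    ]
 [0.57282082 0.2086515  0.1055    ]]
```

Request:
play_rows --commands '[{"dx": 0.15,"dy": 0.27,"dz": 2,"rx": -0.004,"ry": 0.003,"rz": 0,"claw": 1},{"dx": 0.15,"dy": 0.27,"dz": 4,"rx": -0.004,"ry": 0.003,"rz": 0,"claw": 1},{"dx": 0.15,"dy": 0.27,"dz": 5.5,"rx": -0.004,"ry": 0.003,"rz": 0,"claw": 1},{"dx": 0.15,"dy": 0.27,"dz": 6.6,"rx": -0.004,"ry": 0.003,"rz": 0,"claw": 1},{"dx": 0.15,"dy": 0.27,"dz": 6.6,"rx": -0.004,"ry": 0.003,"rz": 0,"claw": 1}]'

```text
time: 5.05
tool_pos: [0.6079, 0.2337, 0.0525]
tool_rot: [0.0, 0.792, 0.611, 0.0]
contact_force: [-0.7, -0.9, -5.4]
gripper_width: 0.691
```

```bash
bash p.sh .607 .2335 .041 75.3;  python3 - <<'E'
from h import *
for n in("scene",): cv2.imwrite(f"pics/{n}4.png",grab_frame(n))
crop("pics/scene4.png",250,110,120,125,5,"pics/s4.png")
E
```

```text
t 5.05 tcp [0.6079 0.2337 0.0525] psi 75.32 q [0.25 0.28 1.68 0.   1.19 0.51] F [-0.7 -0.9 -5.4] w 0.691
dxyz cm [-0.04 -0.08  1.15] rot [ 0.0007 -0.0007  0.0003]
```

View pics/s4.png

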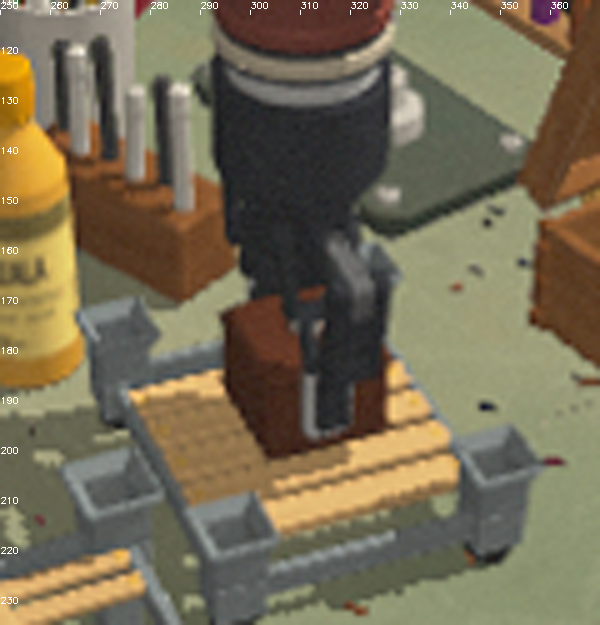

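Request:
play_rows --commands '[{"dx": 0,"dy": -0.08,"dz": 0.4,"rx": 0,"ry": 0,"rz": 0,"claw": 1},{"dx": 0,"dy": -0.08,"dz": 0.7,"rx": 0,"ry": 0,"rz": 0,"claw": 1},{"dx": 0,"dy": -0.08,"dz": 0.9,"rx": 0,"ry": 0,"rz": 0,"claw": 1},{"dx": 0,"dy": -0.08,"dz": 1.0,"rx": 0,"ry": 0,"rz": 0,"claw": 1},{"dx": 0,"dy": -0.08,"dz": 1.05,"rx": 0,"ry": 0,"rz": 0,"claw": 1}]'

```text
time: 5.6
tool_pos: [0.608, 0.2341, 0.0431]
tool_rot: [0.0, 0.792, 0.611, 0.001]
contact_force: [0.5, 0.3, -5.0]
gripper_width: 0.693
```

```bash
bash p.sh .607 .2335 .040 75.3
```

```text
t 5.6 tcp [0.608  0.2341 0.0431] psi 75.32 q [0.25 0.29 1.68 0.   1.17 0.51] F [ 0.5  0.3 -5. ] w 0.693
dxyz cm [-0.09 -0.08  0.31] rot [ 0.0024 -0.0017  0.0004]
```

Request:
play_rows --commands '[{"dx": -0.05,"dy": -0.08,"dz": 0.1,"rx": 0,"ry": 0,"rz": 0,"claw": 1},{"dx": -0.05,"dy": -0.08,"dz": 0.2,"rx": 0,"ry": 0,"rz": 0,"claw": 1},{"dx": -0.05,"dy": -0.08,"dz": 0.25,"rx": 0,"ry": 0,"rz": 0,"claw": 1},{"dx": -0.05,"dy": -0.08,"dz": 0.25,"rx": 0,"ry": 0,"rz": 0,"claw": 1}]'

```text
time: 6.0
tool_pos: [0.6072, 0.2339, 0.0414]
tool_rot: [0.0, 0.792, 0.611, 0.001]
contact_force: [-3.0, -1.7, 0.4]
gripper_width: 0.693
```

```bash
bash p.sh .607 .2335 .040 75.3
```

```text
t 6.0 tcp [0.6072 0.2339 0.0414] psi 75.33 q [0.25 0.29 1.68 0.   1.17 0.51] F [-3.  -1.7  0.4] w 0.693
dxyz cm [-0.04 -0.01  0.14] rot [ 0.0023 -0.0016  0.0005]
```

Request:
play_rows --commands '[{"dx": 0,"dy": 0,"dz": 0,"rx": 0,"ry": 0,"rz": 0,"claw": 0.28},{"dx": 0,"dy": 0,"dz": 0,"rx": 0,"ry": 0,"rz": 0,"claw": 0.24},{"dx": 0,"dy": 0,"dz": 0,"rx": 0,"ry": 0,"rz": 0,"claw": 0.12},{"dx": 0,"dy": 0,"dz": 0,"rx": 0,"ry": 0,"rz": 0,"claw": 0},{"dx": 0,"dy": 0,"dz": 0,"rx": 0,"ry": 0,"rz": 0,"claw": 0}]'

```text
time: 6.5
tool_pos: [0.6074, 0.2339, 0.0416]
tool_rot: [0.001, 0.792, 0.611, 0.002]
contact_force: [-0.1, 0.2, -0.1]
gripper_width: 1.0
```

Request:
play_rows --commands '[{"dx": 0,"dy": 0,"dz": -1,"rx": 0,"ry": 0,"rz": 0,"claw": 0},{"dx": 0,"dy": 0,"dz": -4,"rx": 0,"ry": 0,"rz": 0,"claw": 0},{"dx": 0,"dy": 0,"dz": -8,"rx": 0,"ry": 0,"rz": 0,"claw": 0},{"dx": 0,"dy": 0,"dz": -13,"rx": 0,"ry": 0,"rz": 0,"claw": 0},{"dx": 0,"dy": 0,"dz": -18,"rx": 0,"ry": 0,"rz": 0,"claw": 0}]'

```text
time: 7.0
tool_pos: [0.6064, 0.2336, 0.2237]
tool_rot: [0.0, 0.792, 0.611, 0.001]
contact_force: [0.9, 0.6, -0.3]
gripper_width: 0.998
```

```bash
bash p.sh .489 .448 .24 167;
```

```text
t 7.0 tcp [0.6064 0.2336 0.2237] psi 75.33 q [0.25 0.11 1.56 0.   1.46 0.51] F [ 0.9  0.6 -0.3] w 0.998
dxyz cm [ 17.77 -16.78  -1.64] rot [ 3.3e-03  7.0e-04 -1.6e+00]
```

Request:
play_rows --commands '[{"dx": 17.8,"dy": -16.8,"dz": -1.6,"rx": 0,"ry": 0,"rz": -1.6,"claw": 0},{"dx": 17.8,"dy": -16.8,"dz": -1.6,"rx": 0,"ry": 0,"rz": -1.6,"claw": 0},{"dx": 17.8,"dy": -16.8,"dz": -1.6,"rx": 0,"ry": 0,"rz": -1.6,"claw": 0},{"dx": 17.8,"dy": -16.8,"dz": -1.6,"rx": 0,"ry": 0,"rz": -1.6,"claw": 0},{"dx": 17.8,"dy": -16.8,"dz": -1.6,"rx": 0,"ry": 0,"rz": -1.6,"claw": 0}]'

```text
time: 7.5
tool_pos: [0.4876, 0.4502, 0.241]
tool_rot: [0.001, 0.51, 0.86, 0.002]
contact_force: [-0.1, -0.2, 0.2]
gripper_width: 1.001
```

```bash
bash p.sh .489 .448 .24 167;  python3 - <<'E'
from h import *
for n in("scene","top"): cv2.imwrite(f"pics/{n}5.png",grab_frame(n))
crop("pics/scene5.png",250,110,120,125,5,"pics/s5.png")
crop("pics/top5.png",260,130,130,125,4,"pics/t5.png")
E
```

```text
t 7.5 tcp [0.4876 0.4502 0.241 ] psi 118.67 q [ 0.63  0.13  1.51 -0.    1.49  0.13] F [-0.1 -0.2  0.2] w 1.001
dxyz cm [-0.26  0.02  0.1 ] rot [ 0.0043  0.0021 -0.8434]
```

View pics/s5.png

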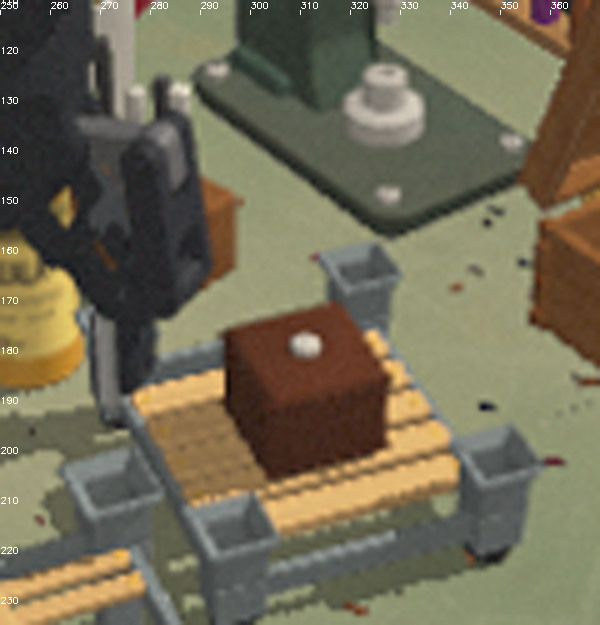

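View pics/t5.png

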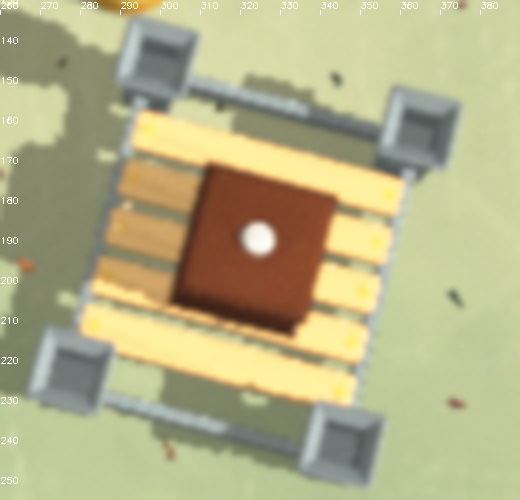

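```bash
python3 - <<'E'
from h import *
p=onz("top",[[260+258/4-.375,130+239/4-.375]],.0835)[0];q=onz("scene",[[250+306/5-.4,110+345/5-.4]],.0835)[0]
a=np.radians(-14.7);d=p-[.6074,.2334,.0835]
print(p,q,"offset in frame x,y mm",1000*(d[0]*np.cos(a)+d[1]*np.sin(a)),1000*(-d[0]*np.sin(a)+d[1]*np.cos(a)))
# scene estimate of lower frame centre and upper frame centre from cup rims
def C(l,ox,oy,s): return np.array(l,float)/s+[ox,oy]-.4
# s4-crop scene (250,110,5): cup mouth outer corners lower: left, front, right, back
lo=[[(78,308),(140,296),(160,330),(97,347)],[(190,504),(252,491),(275,531),(207,547)],[(452,442),(515,425),(541,459),(472,480)]]
c=[onz("scene",C(k,250,110,5),.057).mean(0) for k in lo];print(np.round(c,4)); print("centre scene",((c[0]+c[2])/2).round(4))
E
```

```text
[0.60596853 0.23211199 0.0835    ] [0.6044415  0.23396894 0.0835    ] offset in frame x,y mm -1.057772390786405 -1.6090979875287985
[[0.6985 0.2726 0.057 ]
 [0.5553 0.3106 0.057 ]
 [0.5221 0.1921 0.057 ]]
centre scene [0.6103 0.2323 0.057 ]
```

The top view puts the weight within about 2 mm of the deck's middle, upright, with its button at (324,189). Next is the bar.

Request:
play_rows --commands '[{"dx": -0.26,"dy": 0,"dz": 0.1,"rx": 0,"ry": 0,"rz": -0.84,"claw": 0},{"dx": -0.26,"dy": 0,"dz": 0.1,"rx": 0,"ry": 0,"rz": -0.84,"claw": 0},{"dx": -0.26,"dy": 0,"dz": 0.1,"rx": 0,"ry": 0,"rz": -0.84,"claw": 0.3},{"dx": -0.26,"dy": 0,"dz": 0.1,"rx": 0,"ry": 0,"rz": -0.84,"claw": 0.3},{"dx": -0.26,"dy": 0,"dz": 0.1,"rx": 0,"ry": 0,"rz": -0.84,"claw": 0.3}]'

```text
time: 8.1
tool_pos: [0.4877, 0.4499, 0.2409]
tool_rot: [0.002, 0.16, 0.987, 0.002]
contact_force: [-0.2, -0.7, -0.2]
gripper_width: 0.698
```

```bash
bash p.sh .4895 .4489 .13 167;  python3 - <<'E'
from h import *
for n in("scene","top"): cv2.imwrite(f"pics/{n}6.png",grab_frame(n))
crop("pics/scene6.png",190,140,140,150,4,"pics/s6.png")
# scene estimate of upper frame: cup tops & bar-top ends, crop s_fr (195,150,4)
def C(l): return np.array(l,float)/4+[195,150]-.375
cups=[[(30,282),(88,268),(106,296),(46,318)],[(118,496),(185,480),(204,518),(140,543)],[(385,415),(447,399),(475,440),(403,459)],[(270,210),(327,198),(347,235),(285,250)]]
c=np.array([onz("scene",C(k),.115).mean(0) for k in cups]);print(c.round(4),c.mean(0).round(4))
E
```

```text
t 8.1 tcp [0.4877 0.4499 0.2409] psi 161.53 q [ 0.63  0.13  1.51  0.    1.49 -0.62] F [-0.2 -0.7 -0.2] w 0.698
dxyz cm [-0.17 -0.09 11.09] rot [ 0.0046  0.0032 -0.0954]
[[0.5778 0.4927 0.115 ]
 [0.4339 0.5242 0.115 ]
 [0.4052 0.4054 0.115 ]
 [0.5506 0.3727 0.115 ]] [0.4919 0.4488 0.115 ]
```

View pics/s6.png

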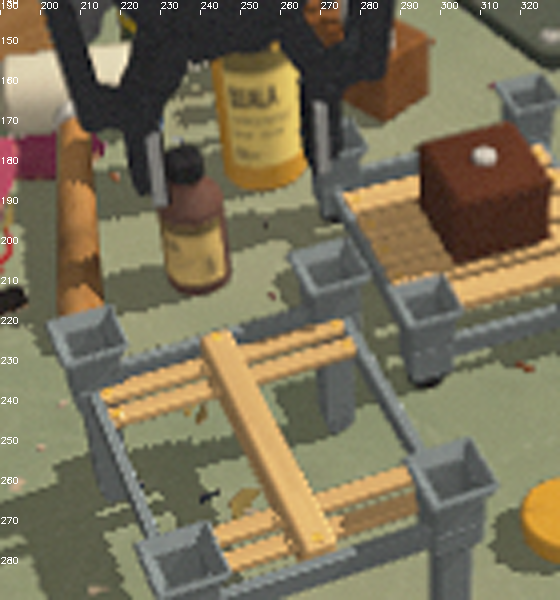

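Request:
play_rows --commands '[{"dx": -0.17,"dy": -0.09,"dz": 3,"rx": 0.004,"ry": 0.003,"rz": -0.097,"claw": 0.35},{"dx": -0.17,"dy": -0.09,"dz": 7,"rx": 0.004,"ry": 0.003,"rz": -0.097,"claw": 0.35},{"dx": -0.17,"dy": -0.09,"dz": 10,"rx": 0.004,"ry": 0.003,"rz": -0.097,"claw": 0.35},{"dx": -0.17,"dy": -0.09,"dz": 11,"rx": 0.004,"ry": 0.003,"rz": -0.097,"claw": 0.35},{"dx": -0.17,"dy": -0.09,"dz": 11,"rx": 0.004,"ry": 0.003,"rz": -0.097,"claw": 0.35}]'

```text
time: 8.7
tool_pos: [0.4888, 0.448, 0.129]
tool_rot: [-0.001, 0.117, 0.993, -0.001]
contact_force: [0.6, 0.1, 0.5]
gripper_width: 0.652
```

```bash
bash p.sh .490 .4489 .066 167.1;  python3 - <<'E'
from h import *
for n in("scene","top"): cv2.imwrite(f"pics/{n}7.png",grab_frame(n))
crop("pics/scene7.png",190,140,140,150,4,"pics/s7.png")
E
```

```text
t 8.7 tcp [0.4888 0.448  0.129 ] psi 166.58 q [ 0.63  0.22  1.6   0.    1.32 -0.71] F [0.6 0.1 0.5] w 0.652
dxyz cm [-0.11  0.13  6.3 ] rot [-0.0021 -0.0021 -0.009 ]
```

View pics/s7.png

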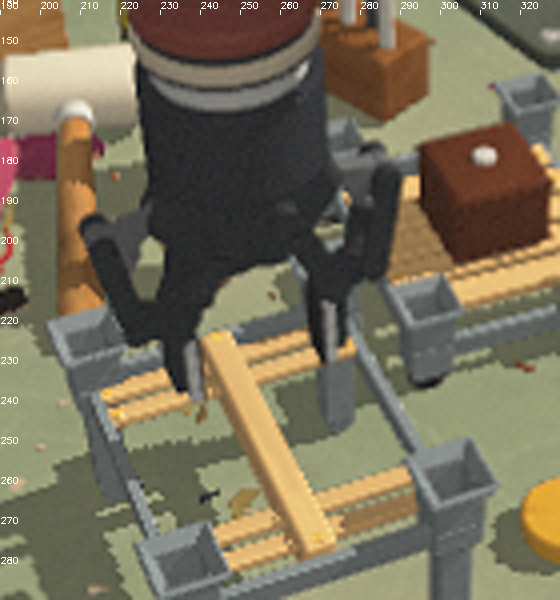

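Request:
play_rows --commands '[{"dx": -0.1,"dy": 0.1,"dz": 1.5,"rx": -0.002,"ry": -0.002,"rz": -0.009,"claw": 0.35},{"dx": -0.1,"dy": 0.1,"dz": 3.5,"rx": -0.002,"ry": -0.002,"rz": -0.009,"claw": 0.35},{"dx": -0.1,"dy": 0.1,"dz": 5.3,"rx": -0.002,"ry": -0.002,"rz": -0.009,"claw": 0.35},{"dx": -0.1,"dy": 0.1,"dz": 6.3,"rx": -0.002,"ry": -0.002,"rz": -0.009,"claw": 0.35},{"dx": -0.1,"dy": 0.1,"dz": 6.3,"rx": -0.002,"ry": -0.002,"rz": -0.009,"claw": 0.35}]'

```text
time: 9.3
tool_pos: [0.4908, 0.4495, 0.0675]
tool_rot: [0.001, 0.112, 0.994, 0.001]
contact_force: [0.6, 0.3, 0.4]
gripper_width: 0.649
```

```bash
bash p.sh .490 .4489 .066 167.1;  python3 - <<'E'
from h import *
for n in("scene","top"): cv2.imwrite(f"pics/{n}8.png",grab_frame(n))
crop("pics/scene8.png",190,140,140,150,4,"pics/s8.png")
E
```

```text
t 9.3 tcp [0.4908 0.4495 0.0675] psi 167.15 q [ 0.63  0.29  1.63  0.    1.22 -0.72] F [0.6 0.3 0.4] w 0.649
dxyz cm [ 0.06 -0.08  0.15] rot [0.0018 0.0015 0.001 ]
```

View pics/s8.png

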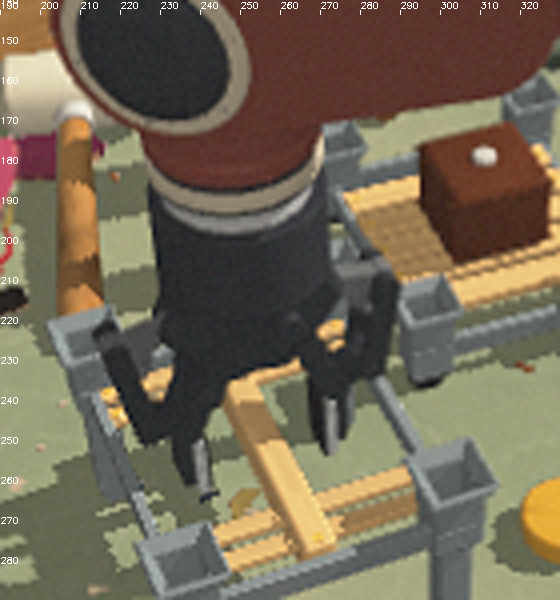

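Request:
play_rows --commands '[{"dx": 0.05,"dy": -0.05,"dz": 0.1,"rx": 0,"ry": 0,"rz": 0,"claw": 0.55},{"dx": 0.05,"dy": -0.05,"dz": 0.1,"rx": 0,"ry": 0,"rz": 0,"claw": 0.7},{"dx": 0.05,"dy": -0.05,"dz": 0.1,"rx": 0,"ry": 0,"rz": 0,"claw": 0.78},{"dx": 0.05,"dy": -0.05,"dz": 0.1,"rx": 0,"ry": 0,"rz": 0,"claw": 0.85},{"dx": 0.05,"dy": -0.05,"dz": 0.1,"rx": 0,"ry": 0,"rz": 0,"claw": 1}]'

```text
time: 9.9
tool_pos: [0.4919, 0.4499, 0.0701]
tool_rot: [0.003, 0.112, 0.994, 0.002]
contact_force: [-1.2, -3.2, 5.1]
gripper_width: 0.175
```

Request:
play_rows --commands '[{"dx": 0,"dy": 0,"dz": 0,"rx": 0,"ry": 0,"rz": 0,"claw": 1},{"dx": 0,"dy": 0,"dz": 0,"rx": 0,"ry": 0,"rz": 0,"claw": 1}]'

```text
time: 10.1
tool_pos: [0.4919, 0.4499, 0.0701]
tool_rot: [0.003, 0.112, 0.994, 0.002]
contact_force: [-0.3, -1.4, 2.1]
gripper_width: 0.173
```

```bash
bash p.sh .490 .4489 .066 167.1
```

```text
t 10.1 tcp [0.4919 0.4499 0.0701] psi 167.16 q [ 0.63  0.28  1.63 -0.    1.22 -0.72] F [-0.3 -1.4  2.1] w 0.173
dxyz cm [ 0.17 -0.15  0.4 ] rot [0.0047 0.0052 0.0011]
```

```bash
python3 - <<'E'
from h import *
print(onz("scene",[[257,180]],0), onz("top",[[296,80]],.165),"dye",onz("scene",[[238,208]],0),onz("top",[[245,142]],.095))
E
```

```text
[[0.76434579 0.28086506 0.        ]] [[0.7715137  0.28582432 0.165     ]] dye [[0.70123839 0.37322939 0.        ]] [[0.68614915 0.37096064 0.095     ]]
```

Request:
play_rows --commands '[{"dx": 0,"dy": 0,"dz": -0.5,"rx": 0,"ry": 0,"rz": 0,"claw": 1},{"dx": 0,"dy": 0,"dz": -1.2,"rx": 0,"ry": 0,"rz": 0,"claw": 1},{"dx": 0,"dy": 0,"dz": -2,"rx": 0,"ry": 0,"rz": 0,"claw": 1},{"dx": 0,"dy": 0,"dz": -3,"rx": 0,"ry": 0,"rz": 0,"claw": 1},{"dx": 0,"dy": 0,"dz": -3,"rx": 0,"ry": 0,"rz": 0,"claw": 1}]'

```text
time: 10.6
tool_pos: [0.4929, 0.4508, 0.1026]
tool_rot: [0.004, 0.112, 0.994, 0.003]
contact_force: [0.3, 0.7, -4.6]
gripper_width: 0.178
```

```bash
bash p.sh .490 .4489 .22 167.1; python3 - <<'E'
from h import *
for n in("scene","top"): cv2.imwrite(f"pics/{n}9.png",grab_frame(n))
crop("pics/scene9.png",190,140,160,170,4,"pics/s9.png")
E
```

```text
t 10.6 tcp [0.4929 0.4508 0.1026] psi 167.16 q [ 0.63  0.25  1.62 -0.    1.26 -0.72] F [ 0.3  0.7 -4.6] w 0.178
dxyz cm [  0.15  -0.15 -11.74] rot [0.0079 0.0078 0.0011]
```

View pics/s9.png

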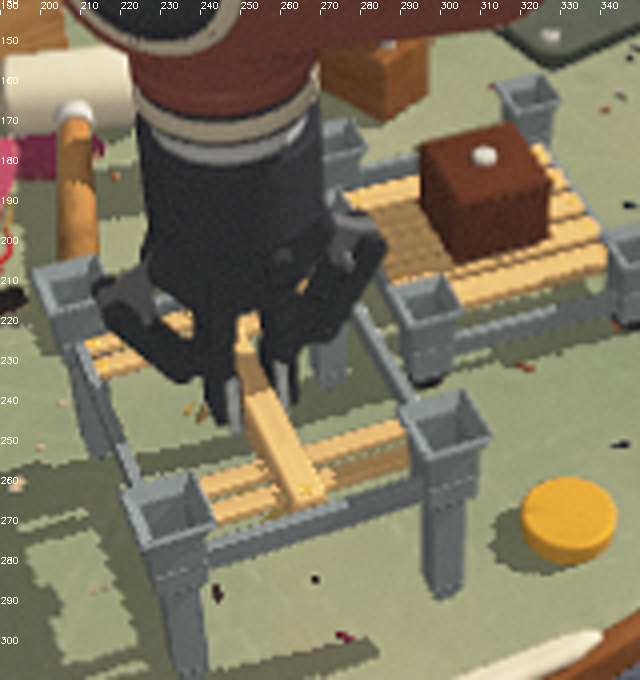

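Request:
play_rows --commands '[{"dx": 0,"dy": 0,"dz": -2,"rx": 0,"ry": 0,"rz": 0,"claw": 1},{"dx": 0,"dy": 0,"dz": -4.5,"rx": 0,"ry": 0,"rz": 0,"claw": 1},{"dx": 0,"dy": 0,"dz": -7.5,"rx": 0,"ry": 0,"rz": 0,"claw": 1},{"dx": 0,"dy": 0,"dz": -10,"rx": 0,"ry": 0,"rz": 0,"claw": 1},{"dx": 0,"dy": 0,"dz": -11.2,"rx": 0,"ry": 0,"rz": 0,"claw": 1}]'

```text
time: 11.2
tool_pos: [0.4921, 0.4503, 0.2159]
tool_rot: [0.005, 0.112, 0.994, 0.004]
contact_force: [-0.3, 0.5, -4.5]
gripper_width: 0.176
```

```bash
bash p.sh .602 .238 .215 165.3
```

```text
t 11.2 tcp [0.4921 0.4503 0.2159] psi 167.16 q [ 0.63  0.15  1.53 -0.    1.44 -0.72] F [-0.3  0.5 -4.5] w 0.176
dxyz cm [-15.43 -18.26   0.06] rot [0.0091 0.0086 0.0325]
```

Request:
play_rows --commands '[{"dx": -1,"dy": -1.2,"dz": 0,"rx": 0.004,"ry": 0.003,"rz": 0.01,"claw": 1},{"dx": -3.1,"dy": -3.6,"dz": 0,"rx": 0.004,"ry": 0.003,"rz": 0.02,"claw": 1},{"dx": -5.4,"dy": -6.4,"dz": 0,"rx": 0.004,"ry": 0.003,"rz": 0.032,"claw": 1},{"dx": -7.7,"dy": -9.1,"dz": 0,"rx": 0.004,"ry": 0.003,"rz": 0.032,"claw": 1},{"dx": -10,"dy": -11.8,"dz": 0,"rx": 0.004,"ry": 0.003,"rz": 0.032,"claw": 1}]'

```text
time: 11.7
tool_pos: [0.5632, 0.3105, 0.2131]
tool_rot: [0.002, 0.128, 0.992, 0.001]
contact_force: [0.6, -0.2, -4.4]
gripper_width: 0.178
```

```bash
bash p.sh .605 .237 .215 165.3
```

```text
t 11.7 tcp [0.5632 0.3105 0.2131] psi 165.3 q [ 0.39  0.1   1.59  0.    1.44 -0.93] F [ 0.6 -0.2 -4.4] w 0.178
dxyz cm [-5.91 -6.05 -0.19] rot [0.0025 0.0028 0.    ]
```

Request:
play_rows --commands '[{"dx": -2.2,"dy": -2.2,"dz": -0.1,"rx": -0.002,"ry": -0.002,"rz": 0,"claw": 1},{"dx": -4,"dy": -4.1,"dz": -0.1,"rx": -0.002,"ry": -0.002,"rz": 0,"claw": 1},{"dx": -5.2,"dy": -5.3,"dz": -0.1,"rx": -0.002,"ry": -0.002,"rz": 0,"claw": 1},{"dx": -5.9,"dy": -6,"dz": -0.1,"rx": -0.002,"ry": -0.002,"rz": 0,"claw": 1},{"dx": -5.9,"dy": -6,"dz": -0.1,"rx": -0.002,"ry": -0.002,"rz": 0,"claw": 1}]'

```text
time: 12.2
tool_pos: [0.6052, 0.2366, 0.2132]
tool_rot: [0.002, 0.129, 0.992, 0.002]
contact_force: [0.1, 0.8, -5.6]
gripper_width: 0.174
```

```bash
bash p.sh .610 .2339 .17 165.3; python3 - <<'E'
from h import *
for n in("scene","top"): cv2.imwrite(f"pics/{n}10.png",grab_frame(n))
crop("pics/scene10.png",230,70,160,170,4,"pics/s10.png")
crop("pics/top10.png",250,110,150,150,4,"pics/t10.png")
E
```

```text
t 12.2 tcp [0.6052 0.2366 0.2132] psi 165.21 q [ 0.26  0.12  1.57  0.    1.44 -1.06] F [ 0.1  0.8 -5.6] w 0.174
dxyz cm [-0.52 -0.15  4.32] rot [ 0.0039  0.0036 -0.0015]
```

View pics/s10.png

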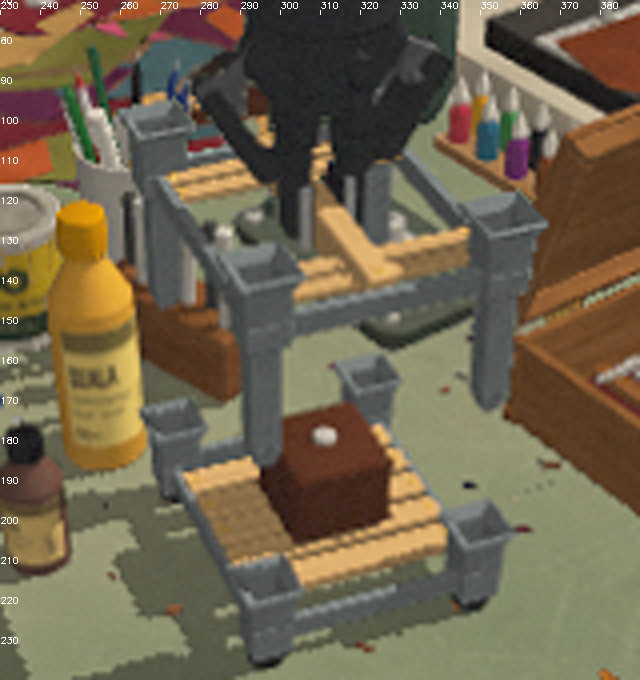

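View pics/t10.png

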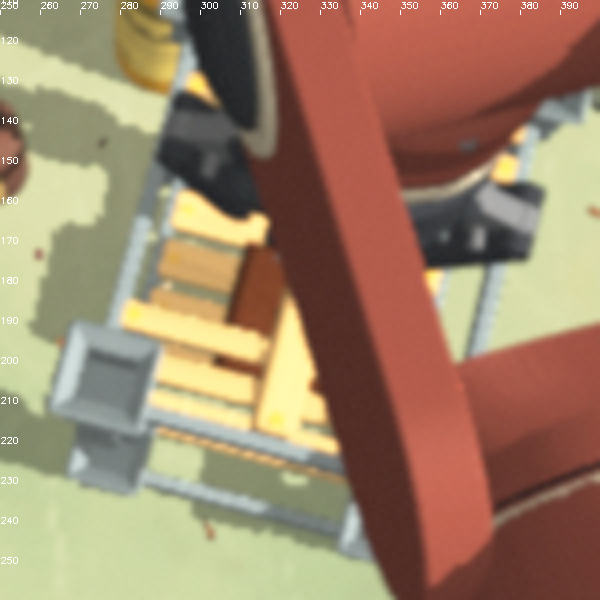

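Request:
play_rows --commands '[{"dx": -0.3,"dy": -0.1,"dz": 1,"rx": 0,"ry": 0,"rz": 0,"claw": 1},{"dx": -0.5,"dy": -0.15,"dz": 2.5,"rx": 0,"ry": 0,"rz": 0,"claw": 1},{"dx": -0.5,"dy": -0.15,"dz": 3.6,"rx": 0,"ry": 0,"rz": 0,"claw": 1},{"dx": -0.5,"dy": -0.15,"dz": 3.8,"rx": 0,"ry": 0,"rz": 0,"claw": 1},{"dx": -0.5,"dy": -0.15,"dz": 3.8,"rx": 0,"ry": 0,"rz": 0,"claw": 1}]'

```text
time: 12.8
tool_pos: [0.6084, 0.2356, 0.1741]
tool_rot: [0.001, 0.128, 0.992, 0.002]
contact_force: [0.2, -0.2, -4.4]
gripper_width: 0.172
```

```bash
bash p.sh .610 .2339 .15 165.3; python3 - <<'E'
from h import *
for n in("scene","top"): cv2.imwrite(f"pics/{n}11.png",grab_frame(n))
crop("pics/scene11.png",240,100,140,145,5,"pics/s11.png")
crop("pics/top11.png",250,110,150,150,4,"pics/t11.png")
E
```

```text
t 12.8 tcp [0.6084 0.2356 0.1741] psi 165.35 q [ 0.25  0.15  1.6   0.    1.38 -1.06] F [ 0.2 -0.2 -4.4] w 0.172
dxyz cm [-0.2  -0.13  2.41] rot [0.0035 0.0015 0.0008]
```

View pics/s11.png

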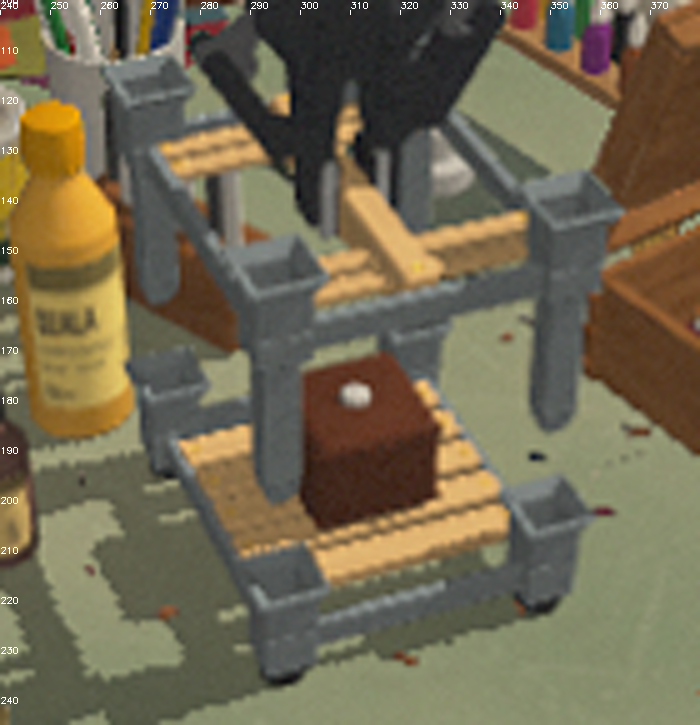

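View pics/t11.png

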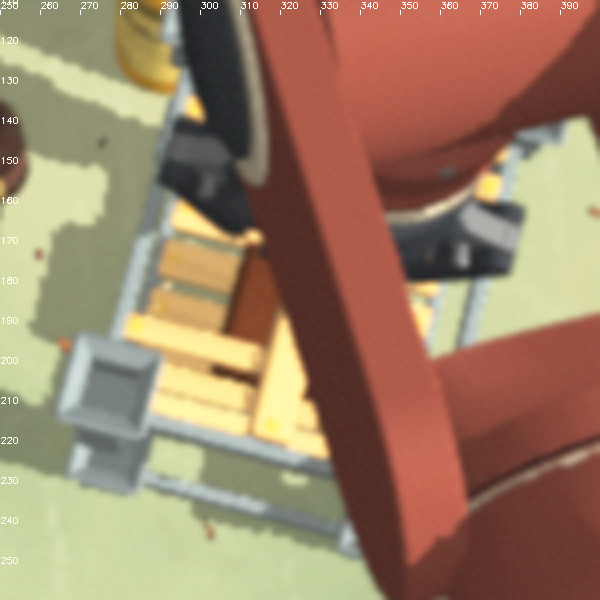

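```bash
python3 - <<'E'
from h import *
def C(l): return np.array(l,float)/5+[240,100]-.4
z=.115+.1741-.0701
cups=[[(105,72),(170,55),(190,90),(122,108)],[(230,257),(298,234),(328,268),(250,297)],[(525,183),(588,168),(624,209),(552,228)]]
c=np.array([onz("scene",C(k),z).mean(0) for k in cups])
a=np.radians(-14.65);u=np.array([np.cos(a),np.sin(a),0]);v=np.array([-u[1],u[0],0])
m=[(75,62),(-75,62),(-75,-62)]
for k,(x,y) in zip(c,m): print(k.round(4),(k-.001*x*u-.001*y*v).round(4))
e=c[0]-c[1];print("x dir",np.degrees(np.arctan2(e[1],e[0])),"diag ctr",((c[0]+c[2])/2).round(4),"scene lower .6103 .2323")
t=onz("top",np.array([(75,335),(162,350),(147,437),(58,420)])/4+[250,110]-.375,z).mean(0)
print("top",t.round(4),"ctr",(t+.075*u-.062*v).round(4),"top lower .6074 .2334")
print("lowerBL top .5511 .3117 ->ctr",np.array([.5511,.3117,0])+.075*u-.062*v)
# lower cups same scene img, s11
lo=[[(250,562),(308,543),(328,577),(262,598)],[(505,494),(562,476),(590,510),(525,533)]]
for k,(x,y) in zip(lo,m[1:]):
    q=onz("scene",C(k),.057).mean(0);print("lo",q.round(4),(q-.001*x*u-.001*y*v).round(4))
E
```

```text
[0.6914 0.2806 0.219 ] [0.6032 0.2396 0.219 ]
[0.5494 0.315  0.219 ] [0.6063 0.236  0.219 ]
[0.5178 0.1952 0.219 ] [0.606  0.2362 0.219 ]
x dir -13.62264914086801 diag ctr [0.6046 0.2379 0.219 ] scene lower .6103 .2323
top [0.5496 0.3155 0.219 ] ctr [0.6065 0.2366 0.219 ] top lower .6074 .2334
lowerBL top .5511 .3117 ->ctr [0.60798101 0.23274716 0.        ]
lo [0.5529 0.3092 0.057 ] [0.6098 0.2302 0.057 ]
lo [0.5211 0.1926 0.057 ] [0.6093 0.2337 0.057 ]
```

Request:
play_rows --commands '[{"dx": -0.26,"dy": -0.25,"dz": 0.8,"rx": 0,"ry": 0,"rz": 0,"claw": 1},{"dx": -0.26,"dy": -0.25,"dz": 1.8,"rx": 0,"ry": 0,"rz": 0,"claw": 1},{"dx": -0.26,"dy": -0.25,"dz": 2.8,"rx": 0,"ry": 0,"rz": 0,"claw": 1},{"dx": -0.26,"dy": -0.25,"dz": 3.4,"rx": 0,"ry": 0,"rz": 0,"claw": 1},{"dx": -0.26,"dy": -0.25,"dz": 3.4,"rx": 0,"ry": 0,"rz": 0,"claw": 1}]'

```text
time: 13.4
tool_pos: [0.6103, 0.2325, 0.1397]
tool_rot: [0.001, 0.128, 0.992, 0.002]
contact_force: [0.7, 0.6, -5.6]
gripper_width: 0.174
```

```bash
bash p.sh .6104 .2326 .12 165.3; python3 - <<'E'
from h import *
for n in("scene","top"): cv2.imwrite(f"pics/{n}12.png",grab_frame(n))
crop("pics/scene12.png",240,110,130,125,6,"pics/s12.png")
crop("pics/top12.png",250,110,150,150,4,"pics/t12.png")
E
```

```text
t 13.4 tcp [0.6103 0.2325 0.1397] psi 165.33 q [ 0.25  0.18  1.63  0.    1.33 -1.07] F [ 0.7  0.6 -5.6] w 0.174
dxyz cm [-0.01  0.01  1.97] rot [0.0033 0.001  0.0006]
```

View pics/s12.png

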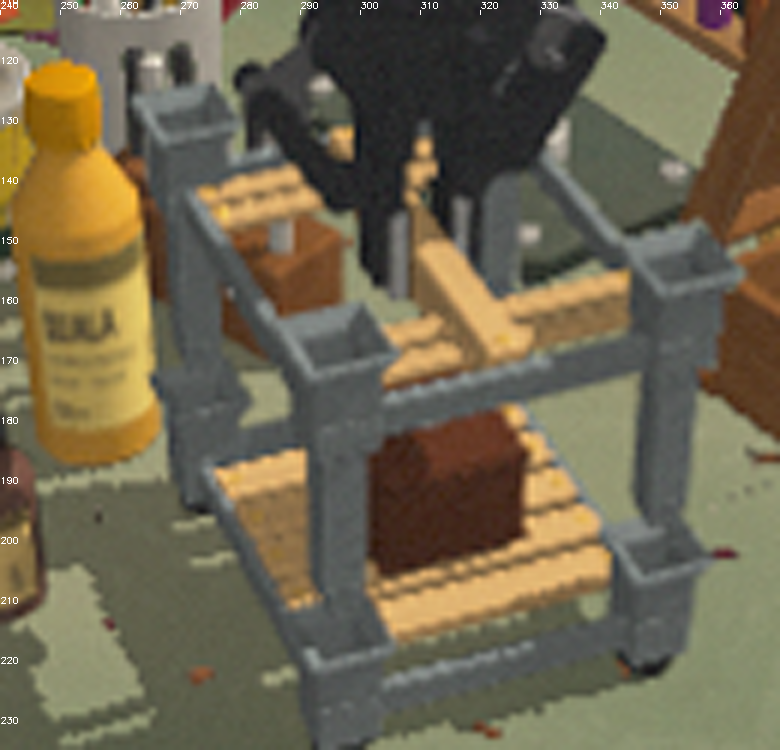

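View pics/t12.png

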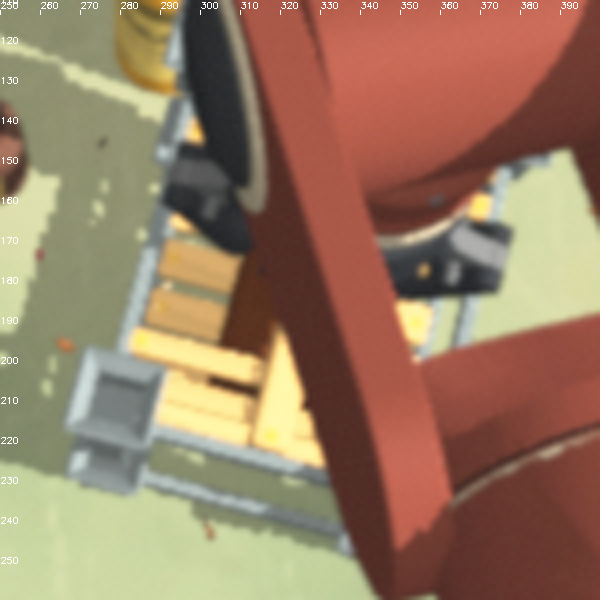

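```bash
python3 - <<'E'
from h import *
def C(l): return np.array(l,float)/6+[240,110]-.4
z=.115+.1397-.0701
a=np.radians(-14.7);u=np.array([np.cos(a),np.sin(a),0]);v=np.array([-u[1],u[0],0])
cups=[[(135,103),(215,84),(237,122),(158,144)],[(276,326),(358,303),(398,352),(307,379)],[(622,246),(702,223),(745,268),(657,296)]]
lo=[None,[(287,620),(360,600),(392,644),(312,670)],[(608,538),(680,518),(711,560),(632,583)]]
m=[(75,62),(-75,62),(-75,-62)]
for k,l,(x,y) in zip(cups,lo,m):
    k=onz("scene",C(k),z).mean(0);f=.001*x*u+.001*y*v
    print("up",(k-f).round(4))
    if l: 
        q=onz("scene",C(l),.057).mean(0); print("lo",(q-f).round(4))
t=onz("top",np.array([(86,346),(168,366),(150,447),(66,427)])/4+[250,110]-.375,z).mean(0)
print("top",(t+.075*u-.062*v).round(4), "lo .6077 .2331")
E
```

```text
up [0.606  0.2353 0.1846]
up [0.6079 0.2341 0.1846]
lo [0.6071 0.235  0.057 ]
up [0.6077 0.2338 0.1846]
lo [0.6062 0.2348 0.057 ]
top [0.6088 0.2333 0.1846] lo .6077 .2331
```

Request:
play_rows --commands '[{"dx": 0.05,"dy": 0,"dz": 0.4,"rx": 0.002,"ry": 0,"rz": 0,"claw": 1},{"dx": 0.05,"dy": 0,"dz": 0.8,"rx": 0.002,"ry": 0,"rz": 0,"claw": 1},{"dx": 0.05,"dy": 0,"dz": 1.2,"rx": 0.002,"ry": 0,"rz": 0,"claw": 1},{"dx": 0.05,"dy": 0,"dz": 1.6,"rx": 0.002,"ry": 0,"rz": 0,"claw": 1},{"dx": 0.05,"dy": 0,"dz": 1.6,"rx": 0.002,"ry": 0,"rz": 0,"claw": 1}]'

```text
time: 14.0
tool_pos: [0.6103, 0.2328, 0.1245]
tool_rot: [0.001, 0.128, 0.992, 0.001]
contact_force: [1.2, 1.2, -5.3]
gripper_width: 0.177
```

```bash
bash p.sh .6098 .2326 .1 165.3; python3 - <<'E'
from h import *
for n in("scene",): cv2.imwrite(f"pics/{n}13.png",grab_frame(n))
crop("pics/scene13.png",240,110,130,125,6,"pics/s13.png")
E
```

```text
t 14.0 tcp [0.6103 0.2328 0.1245] psi 165.34 q [ 0.25  0.2   1.64  0.    1.3  -1.06] F [ 1.2  1.2 -5.3] w 0.177
dxyz cm [ 0.05 -0.04  2.45] rot [0.0019 0.0022 0.0006]
```

View pics/s13.png

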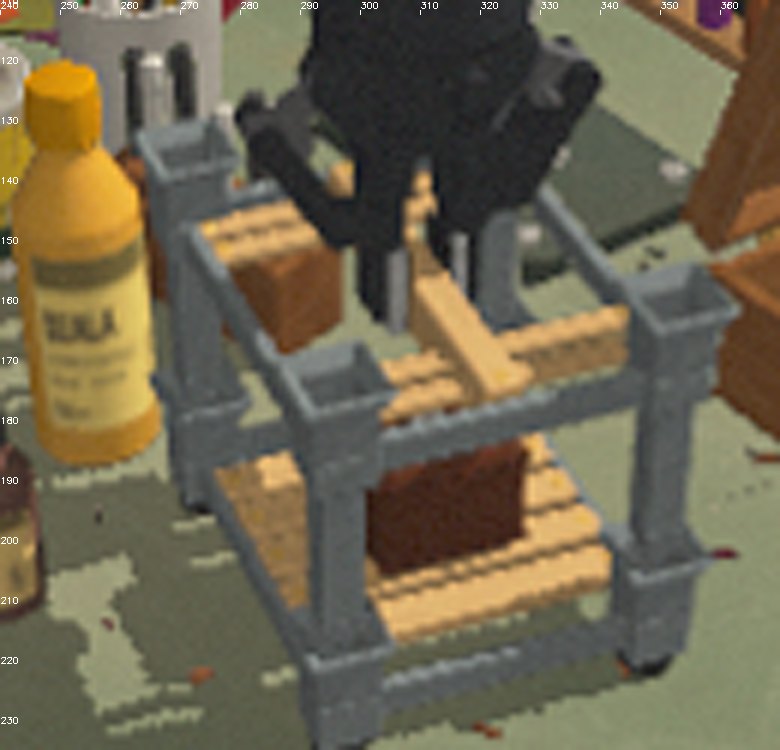

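Request:
play_rows --commands '[{"dx": 0.04,"dy": -0.02,"dz": 0.35,"rx": 0,"ry": 0,"rz": 0,"claw": 1},{"dx": 0.04,"dy": -0.02,"dz": 0.7,"rx": 0,"ry": 0,"rz": 0,"claw": 1},{"dx": 0.04,"dy": -0.02,"dz": 1.0,"rx": 0,"ry": 0,"rz": 0,"claw": 1},{"dx": 0.04,"dy": -0.02,"dz": 1.2,"rx": 0,"ry": 0,"rz": 0,"claw": 1}]'

```text
time: 14.45
tool_pos: [0.61, 0.2328, 0.1125]
tool_rot: [0.001, 0.128, 0.992, 0.001]
contact_force: [0.0, 0.2, -5.3]
gripper_width: 0.173
```

```bash
bash p.sh .6098 .2326 .1 165.3
```

```text
t 14.45 tcp [0.61   0.2328 0.1125] psi 165.34 q [ 0.25  0.21  1.64  0.    1.28 -1.06] F [ 0.   0.2 -5.3] w 0.173
dxyz cm [ 0.01 -0.02  1.25] rot [0.002  0.0023 0.0007]
```

No contact yet, and the feet are about 12 mm above the cup floors. I'll keep lowering.

Request:
play_rows --commands '[{"dx": 0,"dy": 0,"dz": 0.25,"rx": 0,"ry": 0,"rz": 0,"claw": 1},{"dx": 0,"dy": 0,"dz": 0.5,"rx": 0,"ry": 0,"rz": 0,"claw": 1},{"dx": 0,"dy": 0,"dz": 0.75,"rx": 0,"ry": 0,"rz": 0,"claw": 1},{"dx": 0,"dy": 0,"dz": 0.9,"rx": 0,"ry": 0,"rz": 0,"claw": 1}]'

```text
time: 14.85
tool_pos: [0.6099, 0.2327, 0.1031]
tool_rot: [0.001, 0.128, 0.992, 0.001]
contact_force: [-0.7, 0.2, -5.3]
gripper_width: 0.172
```

```bash
bash p.sh .6098 .2326 .1 165.3
```

```text
t 14.85 tcp [0.6099 0.2327 0.1031] psi 165.34 q [ 0.25  0.22  1.65  0.    1.27 -1.06] F [-0.7  0.2 -5.3] w 0.172
dxyz cm [ 0.01 -0.02  0.31] rot [0.0019 0.0021 0.0006]
```

Request:
play_rows --commands '[{"dx": 0,"dy": 0,"dz": 0.12,"rx": 0,"ry": 0,"rz": 0,"claw": 1},{"dx": 0,"dy": 0,"dz": 0.22,"rx": 0,"ry": 0,"rz": 0,"claw": 1},{"dx": 0,"dy": 0,"dz": 0.28,"rx": 0,"ry": 0,"rz": 0,"claw": 1},{"dx": 0,"dy": 0,"dz": 0.3,"rx": 0,"ry": 0,"rz": 0,"claw": 1}]'

```text
time: 15.25
tool_pos: [0.61, 0.2328, 0.1003]
tool_rot: [0.001, 0.128, 0.992, 0.001]
contact_force: [-0.8, 0.1, -4.5]
gripper_width: 0.173
```

```bash
bash p.sh .6098 .2326 .1 165.3
```

```text
t 15.25 tcp [0.61   0.2328 0.1003] psi 165.33 q [ 0.25  0.22  1.65  0.    1.26 -1.06] F [-0.8  0.1 -4.5] w 0.173
dxyz cm [ 0.01 -0.02  0.03] rot [0.0019 0.0022 0.0006]
```

Just touching. A little more to carry the load over.

Request:
play_rows --commands '[{"dx": 0,"dy": 0,"dz": 0.05,"rx": 0,"ry": 0,"rz": 0,"claw": 1},{"dx": 0,"dy": 0,"dz": 0.1,"rx": 0,"ry": 0,"rz": 0,"claw": 1},{"dx": 0,"dy": 0,"dz": 0.12,"rx": 0,"ry": 0,"rz": 0,"claw": 1}]'

```text
time: 15.55
tool_pos: [0.6101, 0.2329, 0.1001]
tool_rot: [0.001, 0.128, 0.992, 0.001]
contact_force: [-3.5, -1.5, 1.8]
gripper_width: 0.174
```

```bash
bash p.sh .6098 .2326 .1 165.3; python3 - <<'E'
from h import *
for n in("scene",): cv2.imwrite(f"pics/{n}14.png",grab_frame(n))
crop("pics/scene14.png",240,110,130,125,6,"pics/s14.png")
E
```

```text
t 15.55 tcp [0.6101 0.2329 0.1001] psi 165.34 q [ 0.25  0.22  1.65  0.    1.26 -1.06] F [-3.5 -1.5  1.8] w 0.174
dxyz cm [ 0.02 -0.03  0.01] rot [0.002  0.0025 0.0007]
```

View pics/s14.png

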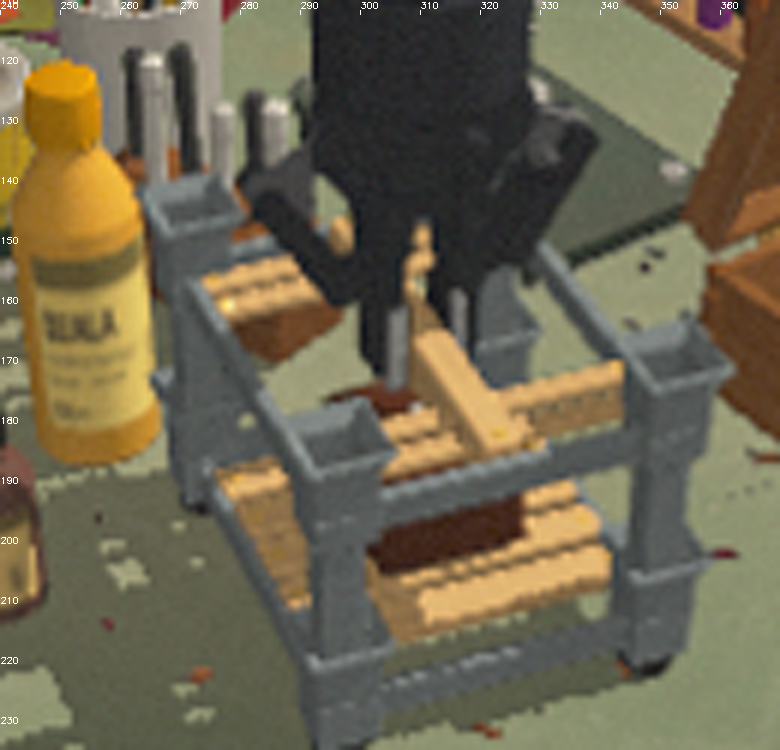

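The TCP is at 0.100 m, so the feet are at 0.030 m, level with the cup floors. Now letting go.

Request:
play_rows --commands '[{"dx": 0,"dy": 0,"dz": 0,"rx": 0,"ry": 0,"rz": 0,"claw": 0.8},{"dx": 0,"dy": 0,"dz": 0,"rx": 0,"ry": 0,"rz": 0,"claw": 0.7},{"dx": 0,"dy": 0,"dz": 0,"rx": 0,"ry": 0,"rz": 0,"claw": 0.5},{"dx": 0,"dy": 0,"dz": 0,"rx": 0,"ry": 0,"rz": 0,"claw": 0.4},{"dx": 0,"dy": 0,"dz": 0,"rx": 0,"ry": 0,"rz": 0,"claw": 0.4}]'

```text
time: 16.1
tool_pos: [0.6103, 0.2329, 0.1002]
tool_rot: [0.002, 0.128, 0.992, 0.001]
contact_force: [0.0, -0.6, -0.1]
gripper_width: 0.602
```

```bash
bash p.sh .6098 .2326 .2 165.3
```

```text
t 16.1 tcp [0.6103 0.2329 0.1002] psi 165.34 q [ 0.25  0.22  1.65  0.    1.26 -1.06] F [ 0.  -0.6 -0.1] w 0.602
dxyz cm [ 0.01 -0.02 -9.98] rot [0.0021 0.0029 0.0007]
```

Request:
play_rows --commands '[{"dx": 0,"dy": 0,"dz": -1,"rx": 0,"ry": 0,"rz": 0,"claw": 0.4},{"dx": 0,"dy": 0,"dz": -3.5,"rx": 0,"ry": 0,"rz": 0,"claw": 0.4},{"dx": 0,"dy": 0,"dz": -7,"rx": 0,"ry": 0,"rz": 0,"claw": 0.4},{"dx": 0,"dy": 0,"dz": -11,"rx": 0,"ry": 0,"rz": 0,"claw": 0.4},{"dx": 0,"dy": 0,"dz": -15,"rx": 0,"ry": 0,"rz": 0,"claw": 0.4}]'

```text
time: 16.6
tool_pos: [0.6096, 0.2326, 0.2522]
tool_rot: [0.002, 0.128, 0.992, 0.001]
contact_force: [1.2, -0.4, -0.4]
gripper_width: 0.598
```

```bash
bash p.sh .45 .1 .3 165.3
```

```text
t 16.6 tcp [0.6096 0.2326 0.2522] psi 165.34 q [ 0.25  0.1   1.53  0.    1.51 -1.06] F [ 1.2 -0.4 -0.4] w 0.598
dxyz cm [ 12.07 -16.86  -4.85] rot [0.0023 0.0031 0.0007]
```

Request:
play_rows --commands '[{"dx": 12,"dy": -16.8,"dz": -4.8,"rx": 0,"ry": 0,"rz": 0,"claw": 0.4},{"dx": 12,"dy": -16.8,"dz": -4.8,"rx": 0,"ry": 0,"rz": 0,"claw": 0.4},{"dx": 12,"dy": -16.8,"dz": -4.8,"rx": 0,"ry": 0,"rz": 0,"claw": 0.4},{"dx": 12,"dy": -16.8,"dz": -4.8,"rx": 0,"ry": 0,"rz": 0,"claw": 0.4},{"dx": 12,"dy": -16.8,"dz": -4.8,"rx": 0,"ry": 0,"rz": 0,"claw": 0.4}]'

```text
time: 17.1
tool_pos: [0.449, 0.0988, 0.3023]
tool_rot: [0.004, 0.128, 0.992, 0.001]
contact_force: [0.3, 0.7, 0.0]
gripper_width: 0.601
```

```bash
bash p.sh .45 .1 .3 165.3; python3 - <<'E'
from h import *
for n in("scene","top"): cv2.imwrite(f"pics/{n}15.png",grab_frame(n))
crop("pics/scene15.png",240,110,130,125,6,"pics/s15.png")
E
```

```text
t 17.1 tcp [0.449  0.0988 0.3023] psi 165.24 q [ 0.05 -0.39  1.89  0.    1.64 -1.26] F [0.3 0.7 0. ] w 0.601
dxyz cm [-0.06  0.14  0.23] rot [ 0.0032  0.0076 -0.0011]
```

View pics/s15.png

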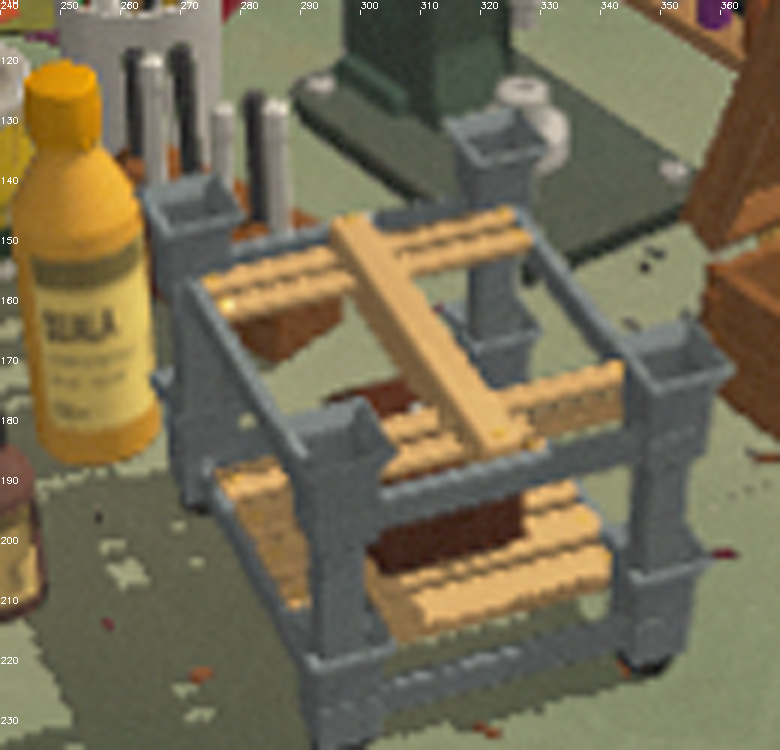

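View pics/top15.png

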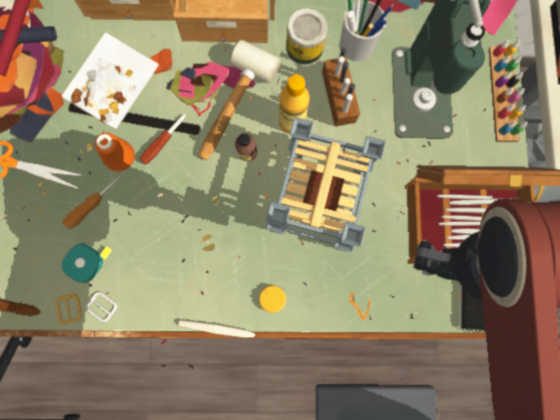

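View pics/scene15.png

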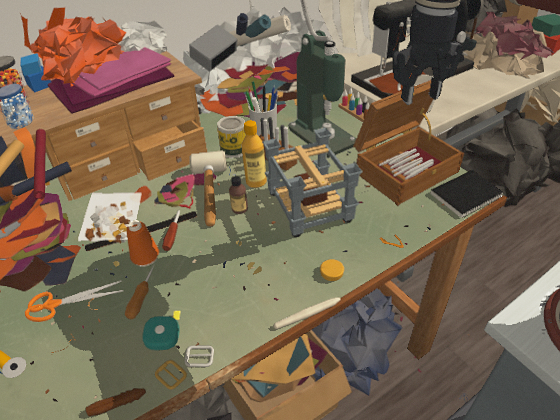

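```bash
python3 - <<'E'
from h import *
crop("pics/top15.png",260,110,130,150,4,"pics/t15.png")
a=np.radians(-14.7);u=np.array([np.cos(a),np.sin(a),0]);v=np.array([-u[1],u[0],0])
def C(l): return np.array(l,float)/6+[240,110]-.4
cups=[[(142,193),(217,173),(246,210),(167,236)],[(276,418),(362,397),(398,448),(310,474)],[(620,342),(697,318),(734,366),(655,389)],[(445,123),(522,106),(548,141),(469,161)]]
for k,(x,y) in zip(cups,[(75,62),(-75,62),(-75,-62),(75,-62)]):
    P=np.r_[.6074,.2334,0]+.001*x*u+.001*y*v+[0,0,.145]
    print("obs",C(k).mean(0).round(1),"pred scene",proj("scene",P)[0].round(1),"1cm up",proj("scene",P+[0,0,.01])[0].round(1),"top",((proj("top",P)[0]-[260,110])*4).round(0))
E
```

```text
obs [271.8 143.4] pred scene [271.8 143.1] 1cm up [271.6 139.3] top [169.  72.]
obs [295.7 182. ] pred scene [296.  182.2] 1cm up [296.  178.2] top [ 74. 416.]
obs [352.4 168.6] pred scene [352.1 168.4] 1cm up [352.5 164.5] top [374. 498.]
obs [322.3 131.7] pred scene [323.  131.8] 1cm up [323.2 128.1] top [459. 150.]
```

View pics/t15.png

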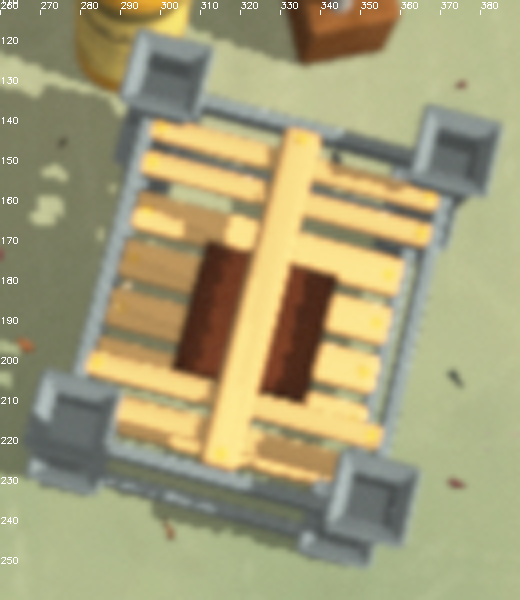

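All four cups match the fully-home prediction within 1 px, where 10 mm of height would show as about 4 px. Handing in.

```bash
python3 -c "
from plant import ticket,monitor
print(monitor.state()['joint_vel'].round(3)); print(ticket.job_done())"
```

```text
[ 0.026  0.071 -0.021  0.01  -0.025  0.013]
the job is handed in; nothing more can be done
None
```

I set the weight down upright on the lower deck. I then lifted the upper frame by its bar, lowered it over the weight until all four posts were home, let go and backed the arm away. I handed in at about 17 s; handing in gave no verdict.

- **Weight:** measured before the frame went over it, the top camera put it about 1 mm off the middle along x and 2 mm along y. The scene camera disagreed, showing about 6 mm off along x; I trusted the top view and left it.
- **Upper frame:** tool height put the feet at 30 mm, the level of the cup floors. In the scene view all four upper cups lay within 1 px of where they should be when home (10 mm of height would be about 4 px). The top view agreed by eye.
- **Forces:** the readings I saw stayed under about 7 N. I did not log force continuously.
- **Other things:** the bottles, beeswax and bone folder looked unmoved in the last pictures, judged by eye only.
- **Arm:** the joints were still moving slightly at hand-in (up to 0.07 rad/s), with the arm clear of everything.

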